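# Pin the spring-return purge lever open

## Robot

A 6-joint arm with a two-finger parallel gripper is mounted at the origin on the work surface. World frame = base frame: x ahead of the robot, y to its left, z up, the work surface at z = 0. Lengths are in m, angles in degrees, forces in N, time in s.
With the tool pointing down it reaches from about 0.325 to 0.9 m from the base axis. Payload 3.5 kg.
Tool frame: the origin (TCP) lies on the centre line of the jaws, within the pads' length; the fingertips stand 8 mm ahead of it and the grasp point (between the pads) lies 11 mm behind it; z points along the fingers, x is the direction in which the jaws open and shut, and the axes are right-handed (so a half turn about z gives the same grasp; the last joint's range is limited). The gripper opens to 85 mm and grips with 20 to 120 N. Pads are 22 mm wide; open, the fingers measure 114 mm over their backs; the gripper's body (76 mm by 85 mm) begins 54 mm behind the grasp point. The pads swing forward as they close: fully open they stand 13 mm farther back than shut.
Start: joints at [58.419, 15.837, -1.513, 72.651, 0, 84.076], TCP at [0.271, 0.563, 0.239] pointing down, gripper open.
Joint ranges: [-178.77, 178.77], [-48.84, 107.48], [-61.69, 71.31], [-111.58, 123.2], [-90, 87.43], [-180, 180]. Speed limits (degrees/s): [147.25, 147.25, 180, 180, 180, 180].

## Interface

Orientations are given as a 3x3 rotation matrix whose columns are the frame's x, y, z axes.
In Python, from workcell import * gives the robot as it stands. The module is installed in compiled form; this text tells all that it offers.
- The arm moves only by the shell command python3 -m pendant 'ROWS' [OPENING] [FORCE]. ROWS is JSON, a list of rows, each an object of numbers: "x", "y", "z": the shift along the tool's x, y, z in mm; "yaw": the turn about the tool's z in degrees. A call has exactly 5 rows; each row shifts and turns the pose as measured when the row begins, along the tool's axes as they then stand; what a row does not reach is not made up. A row lasts 1/10 s, in which the tool goes at most 50 mm and 8.59 degrees, less where a joint would pass 70% of its speed; a pose out of reach is approached as far as the arm can. A call with a gripper value outside its range is refused whole. OPENING is the closure, from 0 (fully open) to 1 (shut), set as the call begins (- or left out, the last holds). The fingers move at their own pace and stop on an object; FORCE is the grip in N (left out, the last holds). Time passes only in rows, so rows that do not move let the fingers close, or fill a call up. It gives the time, the measured TCP pose, the force and the opening at its end, in the units of the state.
- observe(): the state, without advancing time (a new reading comes with each control period).
- capture(name): name is "side" or "top" or "wrist"; returns a dict with "frame" (384x512x3 uint8, red, green, blue), "fx", "fy", "cx", "cy" (pixels), "R" (3x3) and "t" (3): a world point X has camera coordinates R X + t. Camera axes: x right, y down, z forward; pixel columns grow to the right and rows downward; lengths in m; the calibration is good to about 2 mm. The wrist camera is an equidistant fisheye: a pixel r from the principal point sees the ray r / f radians off the axis. A picture is of the moment at which its call begins. There is no depth.
- job_done(): hands the job in, once; it reports no verdict.
The state is a dict: "clock": time; "joints": joint angles; "qvel": joint speeds; "tau": joint torques, N m; "tool_pos": TCP position; "tool_rot": TCP orientation; "contact_force": force on the tool from outside, world axes, zero at the start; "ft_torque": the same for the moment, N m; "width": opening from 0.0 (shut) to 1.0 (fully open).
Only numpy, scipy, OpenCV 4.12 (cv2) and the standard library are available. Lean on these libraries where they do the work, as an engineer would, in place of code of your own. Each camera call takes 0.05 s, during which the arm holds its last target.

## Task

Take the red-handled locking pin out of its blue stand, put it down through the slot of the yellow spring-return lever on the sloping gas panel, and use it to swing the lever across against its spring until the pin finds the lock hole in the track. Push the pin fully home so that the lever stays pinned, then let go; leave the other things on the bench alone.

Things in the scene. Friction and masses are not known exactly. Their poses are not given: they have to be found in the camera images.
- panel_face (a point): centre of the sloping aluminium face (200 mm up the slope, 280 mm wide) of the gas panel, fixed to the bench. Axes: x up the slope, away from the robot; y along the slope to the left; z the face's outward normal, leaning 30 degrees from vertical towards the robot's side. Flat gauges and a brass valve body on its lower half are all lower than the lever.
- track_floor (a point): point on the steel track across the face: x = 40, y = 0, z = 28 mm of the face, same axes. The track runs along y: a groove 15.5 mm wide, this point on its floor, walls 5 mm higher. One square lock hole, 15 x 15 mm, 28 mm deep, is in the floor, its centre somewhere from y = -20 to -50 mm: it differs each time and must be seen or felt. Floor unbroken from there to y = +95 mm.
- lever (a joint): yellow spring-return lever, rad: 0 at rest, to 1.35, growing as it swings to -y of the face about the normal through x = -60, y = 0 mm of the face. At rest it points up the slope and 35 degrees to +y; its slot then crosses the groove at y = +70 mm. The spring always pushes it back: 0.14 N m at 0, 0.5 N m at 1 rad (1 to 5 N at the slot). It does not stay where it is left.
- lever_slot (a point): point in the lever's slot, level with its top, 122 mm from the pivot, moving with it. Axes: x along the lever, outward; y to its left; z the face's normal. The lever is a flat bar reaching 164 mm from the pivot, 8 mm thick, underside 37 and top 45 mm above the face: it passes over the track. The slot is 15 mm wide, from x = -34 to +18 mm.
- pin: the locking pin, loose, 108 mm long, 80 to 170 g, at first upright in its stand; origin at its tip, z towards the handle. Steel shank 12 mm across from 0 to 42 mm (first 5 mm taper from 7 mm), dark collar 28 mm across to 48 mm, round red handle 24 mm across to 108 mm. Fully home, its collar rests on the lever's top and its tip is 3 mm above the panel face.
- pin_tip (a point): the tip of the locking pin, the same point as its origin; z towards the handle
- stand: fixed blue block 80 x 80 x 50 mm, origin under its centre, with an upright hole for the pin; the pin's collar rests on its top, its tip 8 mm above the bench
- canister: bystander: steel sample can, 84 mm across, 130 mm tall; origin under its centre; leave it alone
- wash_bottle: bystander: blue bottle, 68 mm across, 170 mm tall; origin under its centre; leave it alone
- jar: bystander: clear jar with purple cap, 60 mm across, 90 mm tall; origin under its centre; leave it alone
- beaker: bystander: open steel beaker, 80 mm across, 100 mm tall; origin under its centre; leave it alone
- vial: bystander: white vial with grey cap, 44 mm across, 100 mm tall; origin under its centre; leave it alone
- wrench: bystander: steel wrench lying flat, about 180 mm long; origin between its ends; leave it alone
Not all that is in view belongs to the job. Leave any turquoise look-alike of the stand alone.

How it is judged:
By the outcome, as a careful person would: the job done as asked, in the order asked, and still so for the second after the job is handed in, with the robot touching nothing.
It also fails if it takes over 54 s, if anything falls off the work surface, if the arm or the gripper's body presses on something with over 40 N, if the wrist force passes 120 N, or if a joint passes its speed limit or range.

## Working session

There is one attempt and no reset: what is moved stays moved. The work goes in short steps, Python scripts to look and compute and a shell command to move; the robot and the scene stay as the last step left them, time stands still between calls to the robot, and variables do not carry over. Pictures are saved under pics/ and viewed, and the job is handed in when it is done.

```bash
mkdir -p pics; cat > h.py <<'E'
from workcell import *
import numpy as np, cv2, pickle
np.set_printoptions(precision=4,suppress=True)
def snap(n,tag):
    c=capture(n); cv2.imwrite(f'pics/{tag}.png',c['frame'][:,:,::-1]); pickle.dump(c,open(f'pics/{tag}.pkl','wb')); return c
def ray(c,u,v,fish=False):
    x=(u-c['cx'])/c['fx']; y=(v-c['cy'])/c['fy']
    if fish:
        r=np.hypot(x,y); d=np.array([np.sin(r)*x/max(r,1e-9),np.sin(r)*y/max(r,1e-9),np.cos(r)])
    else: d=np.array([x,y,1.])
    R=np.array(c['R']); t=np.array(c['t']); d=R.T@d
    return -R.T@t, d/np.linalg.norm(d)
def onplane(o,d,z): return o+d*(z-o[2])/d[2]
def two(o1,d1,o2,d2):
    A=np.stack([d1,-d2],1); s=np.linalg.lstsq(A,o2-o1,rcond=None)[0]
    p=o1+d1*s[0];q=o2+d2*s[1]; return (p+q)/2,np.linalg.norm(p-q)
def proj(c,X):
    p=np.array(c['R'])@np.array(X)+np.array(c['t']); return np.array([c['fx']*p[0]/p[2]+c['cx'],c['fy']*p[1]/p[2]+c['cy']])
E
python3 - <<'E'
from h import *
for n in('side','top','wrist'):
    c=snap(n,n+'0'); R=np.array(c['R']); print(n,-R.T@c['t'],R[2],c['fx'],c['cx'],c['cy'])
s=observe();print(s['clock'],s['tool_pos'],s['tool_rot'],s['width'])
E
```

```text
side [0.5442 1.1397 0.787 ] [ 0.0247 -0.8576 -0.5137] 398.7865180806187 263.1132717018231 191.29629741724736
top [0.3008 0.0133 1.3474] [ 0.2149  0.0008 -0.9766] 365.3461939447913 257.1890289253935 190.43975057377526
wrist [0.2004 0.5973 0.3731] [ 0.2718 -0.1328 -0.9532] 297.3186396354542 261.0592108055341 192.7668717052605
0.15 [0.2703 0.5628 0.2384] [[ 0.433   0.9014 -0.0009]
 [ 0.9014 -0.433  -0.0016]
 [-0.0018 -0.0002 -1.    ]] 1.0010150077774105
```

View pics/side0.png

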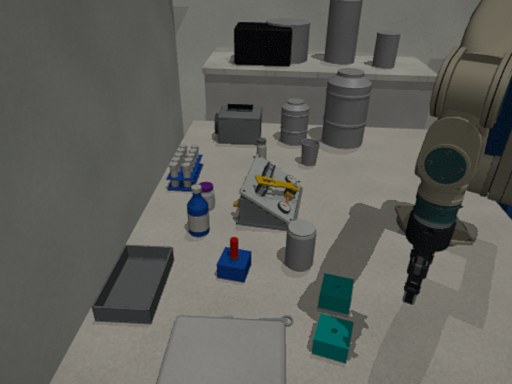

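View pics/top0.png

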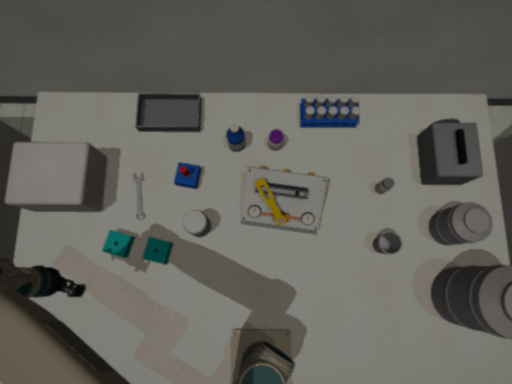

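View pics/wrist0.png

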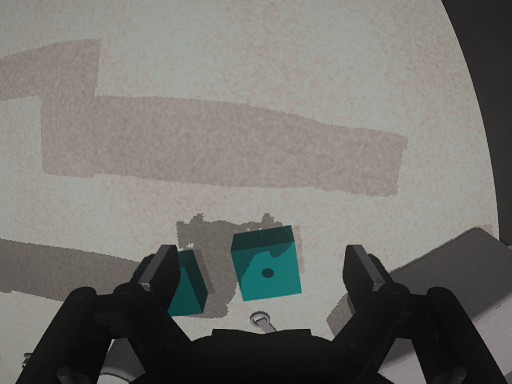

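Red pin in the blue stand: top (184,172), side (234,248). The look-alikes are turquoise blocks at top (118,243) and (158,250), with no pin in either. The blue bottle and blue tube rack are also ruled out. Next: a close crop and measurements.

```bash
python3 - <<'E'
from h import *
s=pickle.load(open('pics/side0.pkl','rb'));t=pickle.load(open('pics/top0.pkl','rb'))
a=cv2.resize(s['frame'][220:300,200:300],None,fx=4,fy=4,interpolation=cv2.INTER_CUBIC)
b=cv2.resize(t['frame'][150:240,225:345],None,fx=6.6,fy=6.6,interpolation=cv2.INTER_CUBIC)
cv2.imwrite('pics/c1.png',a[:,:,::-1]);cv2.imwrite('pics/c2.png',b[:,:,::-1])
b=cv2.resize(s['frame'][150:235,225:310],None,fx=6.6,fy=6.6,interpolation=cv2.INTER_CUBIC)
cv2.imwrite('pics/c3.png',b[:,:,::-1])
a=cv2.resize(t['frame'][145:205,150:230],None,fx=8,fy=8,interpolation=cv2.INTER_CUBIC)
cv2.imwrite('pics/c4.png',a[:,:,::-1])
for c,n in((s,'side'),(t,'top')):
    f=c['frame'].astype(int); m=((f[...,0]>90)&(f[...,1]<60)&(f[...,2]<60)).astype(np.uint8)
    k,l,st,ce=cv2.connectedComponentsWithStats(m)
    for i in range(1,k):
        if st[i,4]>8: print(n,st[i],ce[i])
E
```

```text
side [230 237   8  11  43] [233.814  240.3721]
top [180 166   6   6  28] [182.7857 168.8571]
```

View pics/c1.png

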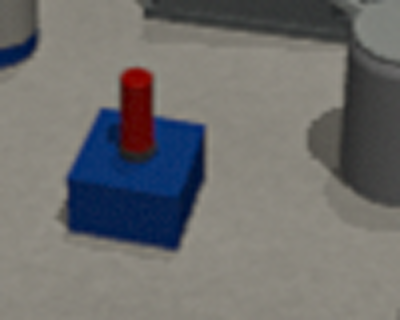

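View pics/c2.png

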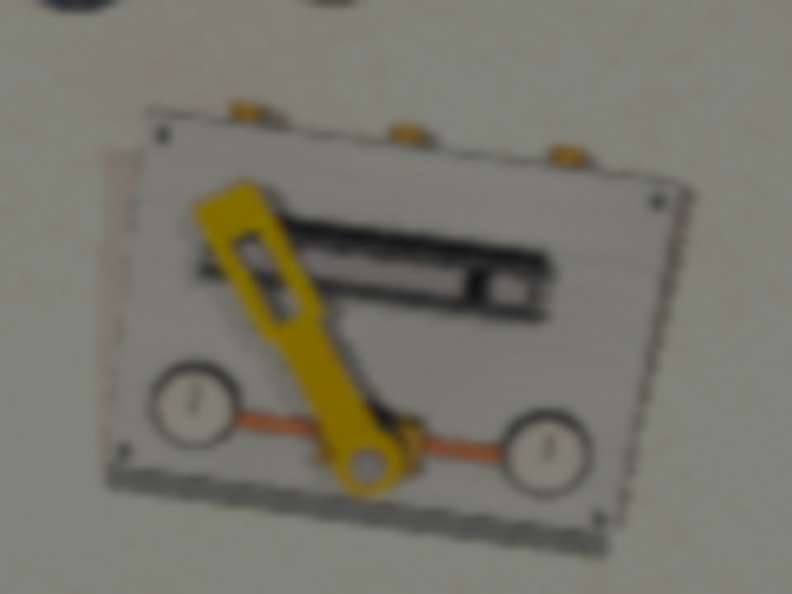

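View pics/c3.png

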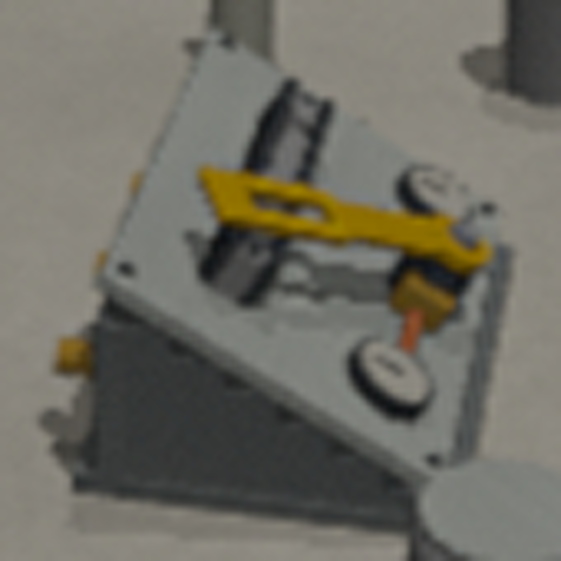

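View pics/c4.png

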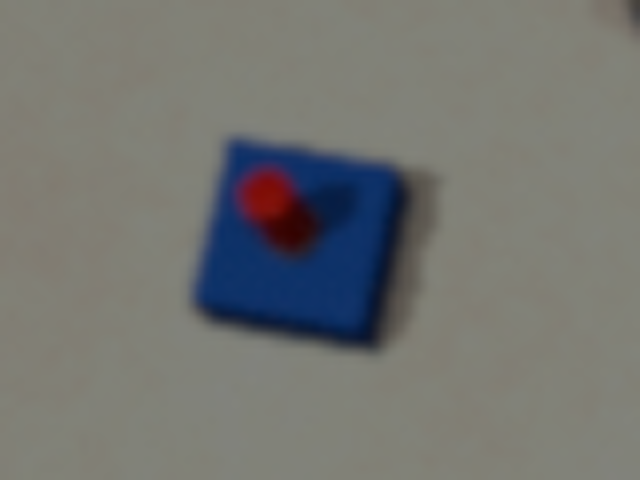

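The crops confirm the red pin with its dark collar in the blue block. In the top view the lever slot is at about (265,192), and a dark square in the groove at about (297,193) is probably the lock hole. Next I triangulate the panel and the pin.

```bash
cat > m.py <<'E'
from h import *
s=pickle.load(open('pics/side0.pkl','rb'));t=pickle.load(open('pics/top0.pkl','rb'))
def T(p): return (np.array(p)+.5)/6.6-.5+np.array([225,150])
def S(p): return (np.array(p)+.5)/6.6-.5+np.array([225,150])
def tri(tp,sp): return two(*ray(t,*tp),*ray(s,*sp))
pin,e=tri((np.array([266.5,193.])+.5)/8-.5+[150,145],(np.array([137,76.])+.5)/4-.5+[200,220])
if __name__=='__main__': print('pintop',pin,e, onplane(*ray(t,*((np.array([266.5,193.])+.5)/8-.5+[150,145])),.116),onplane(*ray(s,*((np.array([137,76.])+.5)/4-.5+[200,220])),.116))
# face corners/screws: UL(+y,up) UR LR LL screws
pts={'ULs':((162,134),(125,269)),'URs':((657,201),(222,42)),'LRs':((598,519),(488,208)),'LLs':((123,452),(434,459)),
'piv':((369,464),(468,232)),'hub_end':((250,185),(205,175))}
P={k:tri(T(a),S(b)) for k,(a,b) in pts.items()}
if __name__=='__main__':
    for k,v in P.items(): print(k,v)
E
python3 m.py
```

```text
pintop [0.6467 0.275  0.1148] 0.0027950188562875997 [0.6479 0.2747 0.116 ] [0.6452 0.2771 0.116 ]
ULs (array([0.6399, 0.0428, 0.1306]), np.float64(0.0021043061676027956))
URs (array([ 0.6061, -0.2152,  0.1296]), np.float64(0.0013067447961305528))
LRs (array([ 0.4497, -0.1939,  0.0406]), np.float64(0.002733392784080432))
LLs (array([0.4848, 0.0643, 0.0415]), np.float64(0.00227593907480805))
piv (array([ 0.4698, -0.066 ,  0.0975]), np.float64(0.005481259397735425))
hub_end (array([ 0.6046, -0.0029,  0.1597]), np.float64(0.003268466130440837))
```

```bash
cat > panel.py <<'E'
from m import *
q=[P[k][0] for k in('ULs','URs','LRs','LLs')]
C=np.mean(q,0); yv=(q[0]-q[1]+q[3]-q[2]); psi=np.arctan2(-yv[0],yv[1])
c,sn=np.cos(psi),np.sin(psi); a=np.pi/6
X=np.array([c*np.cos(a),sn*np.cos(a),np.sin(a)]);Y=np.array([-sn,c,0]);Z=np.cross(X,Y)
F=np.stack([X,Y,Z],1)
def w(p): return C+F@(np.array(p)/1000)
def toface(cam,px,h,fish=False):
    o,d=ray(cam,*px,fish); o=F.T@(o-C);d=F.T@d; return (o+d*(h/1000-o[2])/d[2])*1000
E
python3 - <<'E'
from panel import *
print('C',C,'psi',np.degrees(psi)); print(F)
for k in P: print(k,(F.T@(P[k][0]-C))*1000)
print('hole(top)',toface(t,T((478,288)),28), 'groove L', toface(t,T((205,262)),28),toface(t,T((545,270)),28))
print('slot centre',toface(t,T((268,278)),45))
for n,p in (('hole',(40,-35,28)),('restslot',(40,70,45))): print(n,w(p))
o=observe();R=np.array(o['tool_rot']);print('tcp->pin tool mm',R.T@(pin-o['tool_pos'])*1000)
E
```

```text
C [ 0.5451 -0.0755  0.0856] psi -7.594917686367307
[[ 0.8584  0.1322 -0.4956]
 [-0.1145  0.9912  0.0661]
 [ 0.5     0.      0.866 ]]
ULs [ 90.3138 129.7558  -0.1275]
URs [  90.345  -130.4026   -1.3205]
LRs [ -90.821  -129.9368    0.4959]
LLs [-89.8377 130.5836   0.9521]
piv [-59.8004  -0.5497  48.3217]
hub_end [79.7607 79.8422 39.4898]
hole(top) [ 39.9915 -43.4559  28.    ] groove L [33.936  98.1195 28.    ] [ 54.467  -75.8804  28.    ]
slot centre [35.3845 64.5115 45.    ]
hole [ 0.561  -0.1129  0.1299]
restslot [ 0.5664 -0.0077  0.1446]
tcp->pin tool mm [-96.2583 463.9766 123.646 ]
```

```bash
python3 -m pendant '[{"x":-10,"y":46,"yaw":-3.6},{"x":-10,"y":46,"yaw":-3.6},{"x":-10,"y":46,"yaw":-3.6},{"x":-10,"y":46,"yaw":-3.6},{"x":-10,"y":46,"yaw":-3.7}]' 0 
cat > st.py <<'E'
from panel import *
import sys
o=observe();R=np.array(o['tool_rot']);p=np.array(o['tool_pos'])
def rel(X): return R.T@(np.array(X)-p)*1000
print('t',o['clock'],'p',p,'F',np.array(o['contact_force']),'w',o['width'],'j',np.array(o['joints']))
jx=R[:,0]; print('yaw err deg (tool yaw needed)', -np.degrees(np.arctan2(Y[1],Y[0])-np.arctan2(jx[1],jx[0])),'tilt',R[:,2])
E
python3 - <<'E'
from st import *
print(rel(pin))
E
```

```text
t 0.15 p [0.2703 0.5628 0.2384] F [-0.1337 -0.5867  0.0596] w 1.0010150077774105 j [58.4178 15.8716 -1.5802 72.6523 -0.0005 84.0749]
yaw err deg (tool yaw needed) -18.06217566035855 tilt [-0.0009 -0.0016 -1.    ]
[-96.2583 463.9766 123.646 ]schema error: expected keys x, y, z, yaw
```

All four keys are needed in every row.

```bash
python3 -m pendant '[{"x":-10,"y":46,"z":0,"yaw":-3.6},{"x":-10,"y":46,"z":0,"yaw":-3.6},{"x":-10,"y":46,"z":0,"yaw":-3.6},{"x":-10,"y":46,"z":0,"yaw":-3.6},{"x":-10,"y":46,"z":0,"yaw":-3.7}]' 0 
python3 - <<'E'
from st import *
print(rel(pin))
E
```

```text
clock: 0.65
tool_pos: [0.4719, 0.4437, 0.236]
tool_rot: [[0.107, 0.994, -0.005], [0.994, -0.107, -0.003], [-0.003, -0.005, -1.0]]
contact_force: [0.4, 0.2, 0.4]
width: 0.999
t 0.65 p [0.4719 0.4437 0.236 ] F [0.3928 0.1996 0.4311] w 0.9985755088709382 j [37.4969 18.4484  1.5888 73.465   0.0639 43.6176]
yaw err deg (tool yaw needed) 1.4745351044531723 tilt [-0.0052 -0.0026 -1.    ]
[-148.7514  192.4715  120.6952]
```

```bash
python3 -m pendant '[{"x":-30,"y":38,"z":4,"yaw":0.7},{"x":-30,"y":38,"z":8,"yaw":0.7},{"x":-30,"y":38,"z":8,"yaw":0},{"x":-30,"y":38,"z":8,"yaw":0},{"x":-27,"y":38,"z":8,"yaw":0}]' 0 
python3 - <<'E'
from st import *
print(rel(pin)); snap('wrist','w1')
E
```

```text
clock: 1.15
tool_pos: [0.6479, 0.271, 0.1984]
tool_rot: [[0.13, 0.992, -0.004], [0.992, -0.13, -0.0], [-0.001, -0.003, -1.0]]
contact_force: [0.9, 0.5, -0.2]
width: 0.999
t 1.15 p [0.6479 0.271  0.1984] F [ 0.9005  0.497  -0.2042] w 0.999144114292415 j [17.4147 24.9956  6.3792 71.5827  0.0369 24.8657]
yaw err deg (tool yaw needed) 0.14396865050967056 tilt [-0.0035 -0.0004 -1.    ]
[ 3.8621 -1.3855 83.5501]
```

View pics/w1.png

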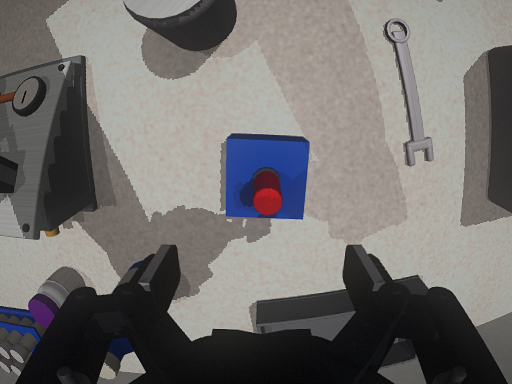

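Wrist view: the cap is centred at about (267,201) between the fingers, upright in the blue block.

```bash
python3 - <<'E'
from st import *
c=pickle.load(open('pics/w1.pkl','rb'))
f=c['frame'].astype(int); m=((f[...,0]>150)&(f[...,1]<60)&(f[...,2]<60)); v,u=np.nonzero(m); print(u.mean(),v.mean(),m.sum(),u.min(),u.max(),v.min(),v.max())
q=onplane(*ray(c,u.mean(),v.mean(),True),.116); print(q, pin,rel(q))
for uv in((226,138),(309,140),(304,219),(227,216)): print(onplane(*ray(c,*uv,True),.05))
E
```

```text
t 1.2 p [0.6533 0.265  0.1962] F [ 5.1244 -2.2836 -1.2532] w 0.9998703579549473 j [16.9443 25.274   6.5312 71.348  -0.2816 24.7662]
yaw err deg (tool yaw needed) -0.22682169730090082 tilt [-0.0001 -0.0052 -1.    ]
268.7843137254902 194.76960784313727 204 255 280 189 210
[0.6414 0.2785 0.116 ] [0.6467 0.275  0.1148] [ 12.1299 -13.6069  80.1372]
[0.6007 0.2438 0.05  ]
[0.6127 0.3228 0.05  ]
[0.6937 0.3105 0.05  ]
[0.6799 0.2319 0.05  ]
```

```bash
python3 -m pendant '[{"x":5,"y":-4,"z":20,"yaw":-0.1},{"x":5,"y":-4,"z":20,"yaw":-0.1},{"x":0,"y":0,"z":0,"yaw":0},{"x":0,"y":0,"z":0,"yaw":0},{"x":0,"y":0,"z":0,"yaw":0}]' 0 
python3 - <<'E'
from st import *
c=snap('wrist','w2'); print(rel([.6468,.2765,.079]))
f=c['frame'].astype(int); m=((f[...,0]>90)&(f[...,1]<50)&(f[...,2]<50)); v,u=np.nonzero(m); print(u.mean(),v.mean(),m.sum(),u.min(),u.max(),v.min(),v.max())
E
```

```text
clock: 1.7
tool_pos: [0.6489, 0.2715, 0.1533]
tool_rot: [[0.14, 0.99, -0.002], [0.99, -0.14, -0.006], [-0.007, -0.002, -1.0]]
contact_force: [0.3, -0.5, -0.3]
width: 1.0
t 1.7 p [0.6489 0.2715 0.1533] F [ 0.3406 -0.5199 -0.2797] w 1.000422144654424 j [17.571  26.72    3.4177 66.9453 -0.3089 25.6187]
yaw err deg (tool yaw needed) -0.4518173947058629 tilt [-0.0025 -0.0064 -1.    ]
[ 5.1073 -2.6853 74.3138]
267.84326710816777 222.31567328918322 906 250 285 206 238
```

View pics/w2.png

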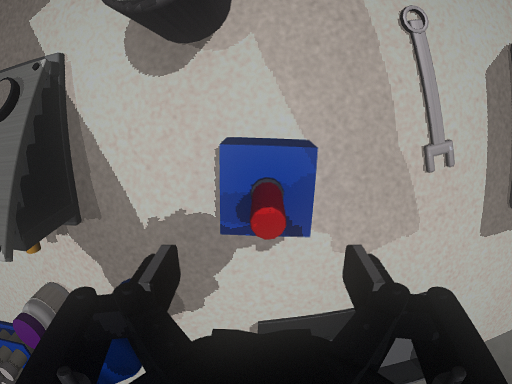

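```bash
python3 - <<'E'
from st import *
c=pickle.load(open('pics/w2.pkl','rb'))
print(rel(onplane(*ray(c,268,222.5,True),.116)),onplane(*ray(c,268,222.5,True),.116))
print(np.mean([onplane(*ray(c,*q,True),.05) for q in((219,144),(317,147),(309,236),(221,234))],0))
for q in(.079,): print(rel([.6468,.2765,.079]))
E
```

```text
t 1.75 p [0.6493 0.2717 0.1538] F [ 0.357  -0.8913  0.0821] w 0.9985895517528998 j [17.5751 26.6997  3.4471 66.9339 -0.3099 25.6199]
yaw err deg (tool yaw needed) -0.4491987443230315 tilt [-0.0015 -0.0061 -1.    ]
[ 4.8254 -3.7587 37.7955] [0.6462 0.2768 0.116 ]
[0.647  0.2765 0.05  ]
[ 4.868  -3.0874 74.7956]
```

```bash
python3 -m pendant '[{"x":5,"y":-3,"z":0,"yaw":-0.4},{"x":0,"y":0,"z":25,"yaw":0},{"x":0,"y":0,"z":25,"yaw":0},{"x":0,"y":0,"z":22,"yaw":0},{"x":0,"y":0,"z":0,"yaw":0}]' 0 
python3 - <<'E'
from st import *
print(rel([.6466,.2767,.079]))
E
```

```text
clock: 2.25
tool_pos: [0.6508, 0.2812, 0.0878]
tool_rot: [[0.129, 0.992, 0.011], [0.992, -0.129, -0.001], [0.0, 0.011, -1.0]]
contact_force: [-0.1, -0.8, -0.8]
width: 1.002
t 2.25 p [0.6508 0.2812 0.0878] F [-0.1189 -0.7777 -0.7663] w 1.0020555474006243 j [18.259  29.6095 -0.468  59.3412 -0.2634 25.6758]
yaw err deg (tool yaw needed) 0.17687377636328694 tilt [ 0.0111 -0.0012 -0.9999]
[-5.0481 -3.6282  8.7538]
```

```bash
python3 -m pendant '[{"x":-4,"y":-3,"z":8,"yaw":0},{"x":0,"y":0,"z":0,"yaw":0},{"x":0,"y":0,"z":0,"yaw":0},{"x":0,"y":0,"z":0,"yaw":0},{"x":0,"y":0,"z":0,"yaw":0}]' 0 
python3 - <<'E'
from st import *
print(rel([.6466,.2767,.079]))
E
```

```text
clock: 2.75
tool_pos: [0.65, 0.2793, 0.0853]
tool_rot: [[0.128, 0.992, 0.019], [0.992, -0.128, 0.002], [0.004, 0.019, -1.0]]
contact_force: [0.1, -0.2, 0.6]
width: 1.004
t 2.75 p [0.65   0.2793 0.0853] F [ 0.1041 -0.188   0.6251] w 1.0037810952860375 j [18.1234 29.3078 -1.3004 58.3308 -0.2528 25.4712]
yaw err deg (tool yaw needed) 0.2468619037440939 tilt [ 0.019   0.0016 -0.9998]
[-3.0415 -3.165   6.2065]
```

```bash
python3 -m pendant '[{"x":-2,"y":-2,"z":5,"yaw":0},{"x":-1,"y":-2,"z":3,"yaw":0},{"x":0,"y":0,"z":1,"yaw":0},{"x":0,"y":0,"z":0,"yaw":0},{"x":0,"y":0,"z":0,"yaw":0}]' 0 
python3 - <<'E'
from st import *
print(rel([.6466,.2767,.079]))
E
```

```text
clock: 3.25
tool_pos: [0.646, 0.2767, 0.0764]
tool_rot: [[0.128, 0.992, 0.02], [0.992, -0.128, 0.002], [0.005, 0.02, -1.0]]
contact_force: [-0.9, -0.7, 0.2]
width: 1.002
t 3.25 p [0.646  0.2767 0.0764] F [-0.9179 -0.7403  0.2284] w 1.002424180210003 j [18.019  29.2864 -2.5335 57.0322 -0.2506 25.3776]
yaw err deg (tool yaw needed) 0.2364226185897542 tilt [ 0.0204  0.002  -0.9998]
[ 0.1103  0.6007 -2.6231]
```

Aligned. Close with moderate force.

```bash
python3 -m pendant '[{"x":0,"y":0,"z":-2,"yaw":0},{"x":0,"y":0,"z":0,"yaw":0},{"x":0,"y":0,"z":0,"yaw":0},{"x":0,"y":0,"z":0,"yaw":0},{"x":0,"y":0,"z":0,"yaw":0}]' 1 40
python3 -m pendant '[{"x":0,"y":0,"z":0,"yaw":0},{"x":0,"y":0,"z":0,"yaw":0},{"x":0,"y":0,"z":0,"yaw":0},{"x":0,"y":0,"z":0,"yaw":0},{"x":0,"y":0,"z":0,"yaw":0}]' 1 40
python3 st.py
```

```text
clock: 3.75
tool_pos: [0.6464, 0.2768, 0.0788]
tool_rot: [[0.128, 0.992, 0.021], [0.992, -0.128, 0.002], [0.005, 0.021, -1.0]]
contact_force: [-0.4, 0.2, 0.6]
width: 0.27
clock: 4.25
tool_pos: [0.6464, 0.2768, 0.0788]
tool_rot: [[0.128, 0.992, 0.021], [0.992, -0.128, 0.002], [0.005, 0.021, -1.0]]
contact_force: [0.5, 0.2, 0.9]
width: 0.268
t 4.25 p [0.6464 0.2768 0.0788] F [0.4967 0.2447 0.9123] w 0.2677830748296062 j [18.0229 29.1701 -2.3918 57.2545 -0.2538 25.3791]
yaw err deg (tool yaw needed) 0.23897158847672323 tilt [ 0.021   0.0022 -0.9998]
```

```bash
python3 -m pendant '[{"x":0,"y":0,"z":-10,"yaw":0},{"x":0,"y":0,"z":-12,"yaw":0},{"x":0,"y":0,"z":-12,"yaw":0},{"x":0,"y":0,"z":0,"yaw":0},{"x":0,"y":0,"z":0,"yaw":0}]' 1 40
python3 - <<'E'
from st import *
snap('side','s2')
s=cv2.imread('pics/s2.png'); cv2.imwrite('pics/s2c.png',cv2.resize(s[190:300,180:320],None,fx=5,fy=5,interpolation=cv2.INTER_CUBIC))
E
```

```text
clock: 4.75
tool_pos: [0.6462, 0.2767, 0.116]
tool_rot: [[0.128, 0.992, 0.022], [0.992, -0.128, 0.002], [0.005, 0.022, -1.0]]
contact_force: [-0.8, 0.3, -1.7]
width: 0.273
t 4.75 p [0.6462 0.2767 0.116 ] F [-0.8178  0.2531 -1.7118] w 0.27309562855155317 j [18.0274 27.2838 -0.488  60.9749 -0.2712 25.3922]
yaw err deg (tool yaw needed) 0.23028085069546597 tilt [ 0.0223  0.0023 -0.9997]
```

View pics/s2c.png

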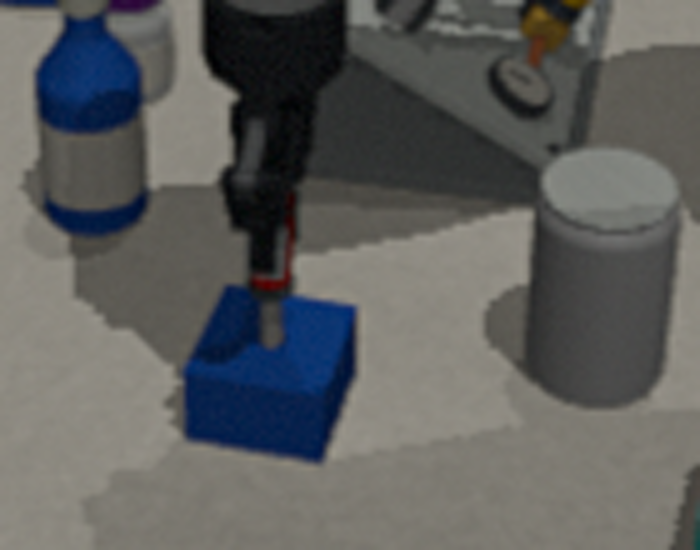

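```bash
python3 -m pendant '[{"x":0,"y":-6,"z":2,"yaw":0},{"x":0,"y":-8,"z":1,"yaw":0},{"x":0,"y":-8,"z":1,"yaw":0},{"x":0,"y":-8,"z":2,"yaw":0},{"x":0,"y":-4,"z":1.5,"yaw":0}]' 1 25
python3 - <<'E'
from st import *
snap('side','s3')
s=cv2.imread('pics/s3.png'); cv2.imwrite('pics/s3c.png',cv2.resize(s[190:300,180:320],None,fx=5,fy=5,interpolation=cv2.INTER_CUBIC))
E
```

```text
clock: 5.3
tool_pos: [0.6216, 0.2797, 0.1119]
tool_rot: [[0.132, 0.99, 0.047], [0.991, -0.132, -0.002], [0.004, 0.047, -0.999]]
contact_force: [4.5, -0.6, 2.2]
width: 0.269
t 5.3 p [0.6216 0.2797 0.1119] F [ 4.464  -0.5962  2.1685] w 0.26930746057226296 j [19.2035 24.7619 -4.985  57.7648 -0.9856 26.7551]
yaw err deg (tool yaw needed) 0.027534143273854294 tilt [ 0.0467 -0.002  -0.9989]
```

View pics/s3c.png

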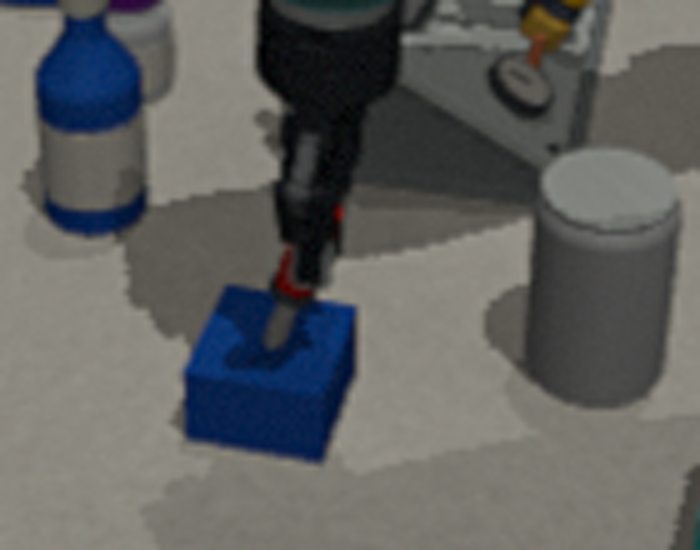

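```bash
python3 -m pendant '[{"x":0,"y":-6,"z":2,"yaw":0},{"x":0,"y":-7,"z":2.5,"yaw":0},{"x":0,"y":-3,"z":1,"yaw":0},{"x":0,"y":0,"z":0,"yaw":0},{"x":0,"y":0,"z":0,"yaw":0}]' 1 25
python3 - <<'E'
from st import *
snap('side','s4')
s=cv2.imread('pics/s4.png'); cv2.imwrite('pics/s4c.png',cv2.resize(s[190:300,180:320],None,fx=5,fy=5,interpolation=cv2.INTER_CUBIC))
E
```

```text
clock: 5.85
tool_pos: [0.6066, 0.2817, 0.1064]
tool_rot: [[0.132, 0.99, 0.051], [0.991, -0.132, -0.003], [0.004, 0.051, -0.999]]
contact_force: [4.5, -1.5, 1.4]
width: 0.272
t 5.85 p [0.6066 0.2817 0.1064] F [ 4.4646 -1.5035  1.4422] w 0.27183335959513344 j [19.8611 23.733  -7.2855 56.2791 -1.1361 27.428 ]
yaw err deg (tool yaw needed) 0.007267017255114064 tilt [ 0.0511 -0.0026 -0.9987]
```

View pics/s4c.png

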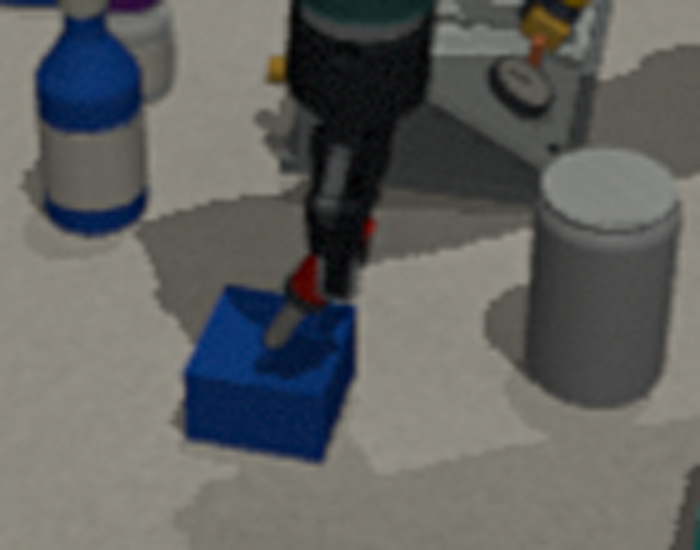

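```bash
python3 -m pendant '[{"x":0,"y":0,"z":0,"yaw":0},{"x":0,"y":-2,"z":-6,"yaw":0},{"x":0,"y":-8,"z":-25,"yaw":0},{"x":0,"y":-8,"z":-45,"yaw":0},{"x":0,"y":0,"z":-45,"yaw":0}]' 1 80
python3 - <<'E'
from st import *
snap('side','s5');snap('wrist','w5')
s=cv2.imread('pics/s5.png'); cv2.imwrite('pics/s5c.png',cv2.resize(s[130:270,180:340],None,fx=4,fy=4,interpolation=cv2.INTER_CUBIC))
E
```

```text
clock: 6.4
tool_pos: [0.5681, 0.2827, 0.2141]
tool_rot: [[0.131, 0.991, 0.009], [0.991, -0.131, -0.006], [-0.005, 0.01, -1.0]]
contact_force: [1.0, 0.6, -1.2]
width: 0.259
t 6.4 p [0.5681 0.2827 0.2141] F [ 1.0381  0.5629 -1.2077] w 0.2590141756015383 j [20.8604 17.3408 -2.5866 69.7021 -0.5215 28.3592]
yaw err deg (tool yaw needed) 0.09304341645836076 tilt [ 0.0093 -0.0062 -0.9999]
```

View pics/s5c.png

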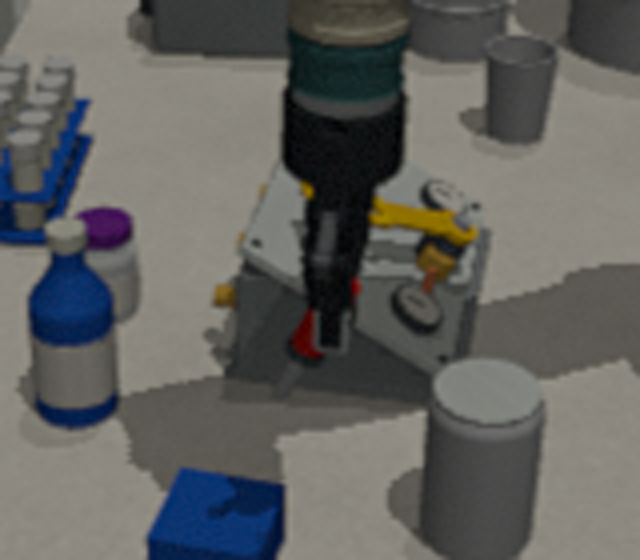

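View pics/w5.png

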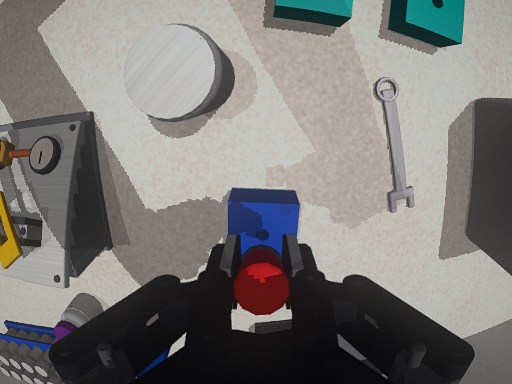

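The wrist view shows the stand hole empty. In the side crop the pin is held tilted, with its tip at about (280,395). I'll measure the in-hand tilt by intersecting that ray with the jaw mid-plane.

```bash
python3 - <<'E'
from st import *
c=pickle.load(open('pics/s5.pkl','rb'))
for px in((280,395),(318,308)):
    o_,d=ray(c,*((np.array(px)+.5)/4-.5+[180,130]))
    n=R[:,0]; X=o_+d*(n@(p-o_))/(n@d); r=rel(X); g=r-[0,0,-11]; print(px,r,'from grasp',g,'tilt',np.degrees(np.arctan2(g[1],g[2])),np.linalg.norm(g[1:]))
E
```

```text
t 6.5 p [0.5738 0.2847 0.2216] F [ 0.9873 -0.1628 -1.2324] w 0.2595142610226014 j [20.855  17.0753 -2.0379 69.5681 -0.5482 28.3527]
yaw err deg (tool yaw needed) 0.09275029402440872 tilt [ 0.0249 -0.0007 -0.9997]
(280, 395) [-0.     26.871  66.3929] from grasp [-0.     26.871  77.3929] tilt 19.14713738136308 81.92508663328253
(318, 308) [ 0.      4.3698 -6.522 ] from grasp [0.     4.3698 4.478 ] tilt 44.29909298407964 6.2567786382706725
```

```bash
python3 -m pendant '[{"x":-30,"y":-4,"z":-12,"yaw":0},{"x":-48,"y":-4,"z":-12,"yaw":0},{"x":-48,"y":-4,"z":-4,"yaw":0},{"x":-48,"y":-4,"z":0,"yaw":0},{"x":-48,"y":-4,"z":0,"yaw":0}]' 1 80
python3 - <<'E'
from st import *
print(rel([.5159,-.001,.235]))
E
```

```text
clock: 7.0
tool_pos: [0.5134, 0.0699, 0.2406]
tool_rot: [[0.116, 0.993, -0.001], [0.993, -0.116, 0.01], [0.01, -0.002, -1.0]]
contact_force: [-0.5, -0.7, -2.4]
width: 0.263
t 7.0 p [0.5134 0.0699 0.2406] F [-0.4603 -0.7431 -2.3893] w 0.2628115218162153 j [  0.2881   4.9591 -14.5226  70.5874   0.5789   6.9435]
yaw err deg (tool yaw needed) 0.9385725766885771 tilt [-0.0013  0.0101 -0.9999]
[-70.2277  10.7239   4.8885]
```

```bash
python3 -m pendant '[{"x":-30,"y":4,"z":1,"yaw":0.4},{"x":-25,"y":4,"z":1,"yaw":0.4},{"x":-8,"y":2,"z":0,"yaw":0},{"x":0,"y":0,"z":0,"yaw":0},{"x":0,"y":0,"z":0,"yaw":0}]' 1 80
python3 -m pendant '[{"x":0,"y":0,"z":0,"yaw":0},{"x":0,"y":0,"z":0,"yaw":0},{"x":0,"y":0,"z":0,"yaw":0},{"x":0,"y":0,"z":0,"yaw":0},{"x":0,"y":0,"z":0,"yaw":0}]' 1 80
python3 - <<'E'
from st import *
print(rel([.5159,-.001,.235]))
snap('side','s6');snap('wrist','w6');snap('top','t6')
s=cv2.imread('pics/s6.png'); cv2.imwrite('pics/s6c.png',cv2.resize(s[110:240,200:330],None,fx=6,fy=4.6*6/4.6,interpolation=cv2.INTER_CUBIC)[:600])
s=cv2.imread('pics/w6.png'); cv2.imwrite('pics/w6c.png',cv2.resize(s[140:340,130:400],None,fx=2.9,fy=2.9,interpolation=cv2.INTER_CUBIC))
E
```

```text
clock: 7.5
tool_pos: [0.5025, 0.0047, 0.2288]
tool_rot: [[0.136, 0.99, -0.028], [0.991, -0.135, 0.023], [0.019, -0.031, -0.999]]
contact_force: [-0.1, 0.9, -2.4]
width: 0.266
clock: 8.0
tool_pos: [0.502, 0.0092, 0.2281]
tool_rot: [[0.13, 0.991, -0.03], [0.991, -0.129, 0.026], [0.021, -0.034, -0.999]]
contact_force: [-0.7, -0.0, -1.4]
width: 0.26
t 8.0 p [0.502  0.0092 0.2281] F [-0.6905 -0.0429 -1.3979] w 0.25980153337678513 j [ -7.0397   4.9619 -16.0913  70.8606   1.2446   0.3637]
yaw err deg (tool yaw needed) 0.15010260959120378 tilt [-0.0305  0.0256 -0.9992]
[-8.1605 14.8645 -7.5518]
```

View pics/s6c.png

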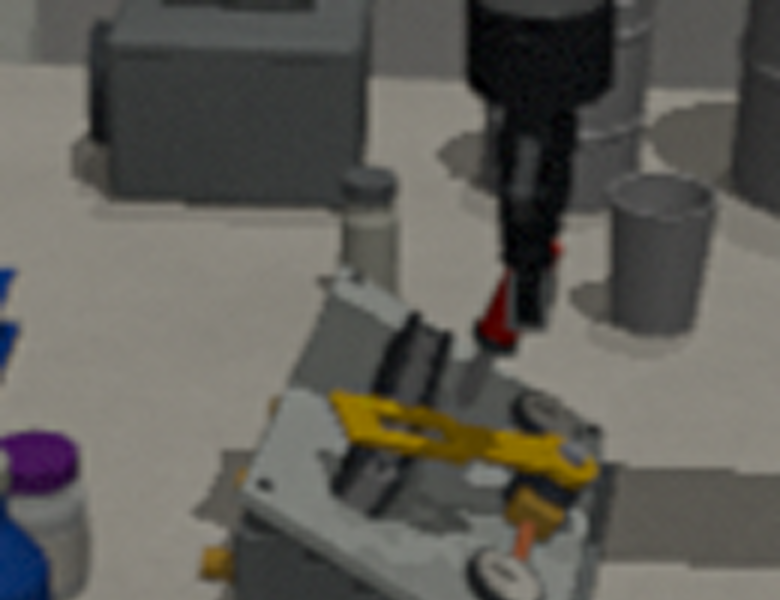

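View pics/w6c.png

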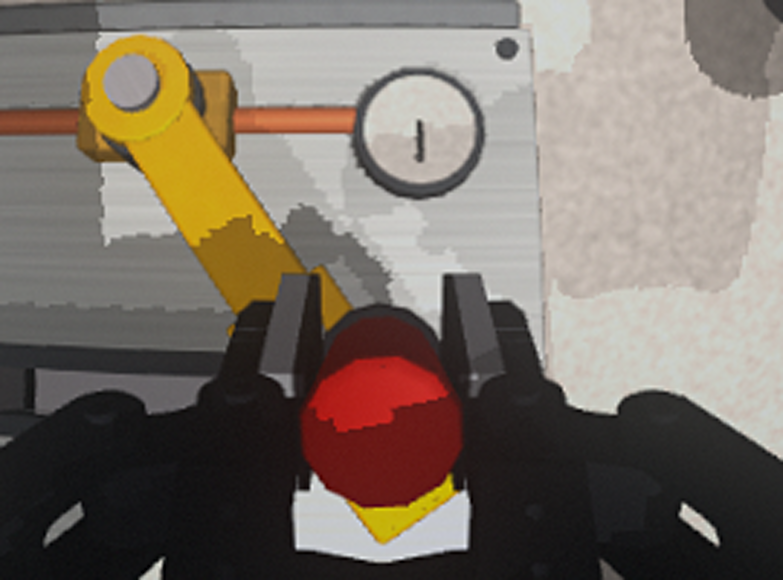

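```bash
cat >> st.py <<'E'
def tipmeas(c,px,k,off):
    o_,d=ray(c,*((np.array(px)+.5)/k-.5+np.array(off)))
    n=R[:,0]; Xp=o_+d*(n@(p-o_))/(n@d); g=rel(Xp)+[0,0,11]
    f=F.T@(Xp-C)*1000; ax=R@g; wt=np.degrees(np.arccos(np.clip(-(F[:,2]@ax)/np.linalg.norm(ax),-1,1)))
    ph=F.T@(-ax/np.linalg.norm(ax)); 
    print('tip world',Xp,'face',f,'g',g,'intool tilt',np.degrees(np.arctan2(g[1],g[2])),'len',np.linalg.norm(g),'axis in face',ph)
    return Xp
E
python3 - <<'E'
from st import *
c=pickle.load(open('pics/s6.pkl','rb'))
tipmeas(c,(467,400),6,(200,110))
cc=F.T@(R@np.array([0,0,1])); print('toolz face',cc)
E
```

```text
t 8.15 p [0.502  0.0089 0.2281] F [-0.5252 -0.5546 -0.2314] w 0.2644593707783827 j [ -7.0702   4.9598 -16.096   70.8595   1.2378   0.3656]
yaw err deg (tool yaw needed) 0.11786693170908258 tilt [-0.0305  0.0256 -0.9992]
tip world [0.532  0.0063 0.167 ] face [20.0684 79.3415 82.4262] g [ 0.     32.1489 71.0572] intool tilt 24.343754606166154 len 77.99149843435517 axis in face [ 0.1318 -0.0205  0.9911]
toolz face [-0.5287  0.0213 -0.8485]
```

```bash
cat >> st.py <<'E'
def tip(th=24.3):
    a=np.radians(th); X_=p+R@np.array([0,82*np.sin(a),82*np.cos(a)-11])/1000; return X_
def go(facept,th=24.3):
    d=R.T@(w(facept)-tip(th))*1000; print('tip face',F.T@(tip(th)-C)*1000,'-> tool shift',d)
E
python3 - <<'E'
from st import *
go((40,70,60)); go((40,70,40))
E
```

```text
t 8.15 p [0.502  0.0089 0.2281] F [-0.5252 -0.5546 -0.2314] w 0.2644593707783827 j [ -7.0702   4.9598 -16.096   70.8595   1.2378   0.3656]
yaw err deg (tool yaw needed) 0.11786693170908258 tilt [-0.0305  0.0256 -0.9992]
tip face [19.4779 79.4242 78.4619] -> tool shift [-9.6    27.1544  4.6146]
tip face [19.4779 79.4242 78.4619] -> tool shift [-9.9908 37.7299 21.5852]
```

```bash
python3 -m pendant '[{"x":-3,"y":7,"z":1,"yaw":0},{"x":-3,"y":7,"z":1,"yaw":0},{"x":-2,"y":7,"z":1,"yaw":0},{"x":0,"y":4,"z":1,"yaw":0},{"x":0,"y":0,"z":0,"yaw":0}]' 1 80
python3 - <<'E'
from st import *
go((40,70,60))
snap('side','s7');snap('wrist','w7')
s=cv2.imread('pics/s7.png'); cv2.imwrite('pics/s7c.png',cv2.resize(s[140:230,210:310],None,fx=6.6,fy=6.6,interpolation=cv2.INTER_CUBIC))
E
```

```text
clock: 8.65
tool_pos: [0.5285, -0.0038, 0.2227]
tool_rot: [[0.131, 0.991, -0.029], [0.991, -0.13, 0.025], [0.021, -0.032, -0.999]]
contact_force: [-0.2, 0.2, -2.0]
width: 0.261
t 8.65 p [ 0.5285 -0.0038  0.2227] F [-0.2084  0.2202 -2.0436] w 0.2614012781332637 j [ -8.0709   7.8275 -13.5193  70.526    1.1962  -0.5857]
yaw err deg (tool yaw needed) 0.07044756775643445 tilt [-0.0294  0.0253 -0.9992]
tip face [41.057  70.2785 59.7885] -> tool shift [-0.2845 -1.0099  0.3724]
```

View pics/s7c.png

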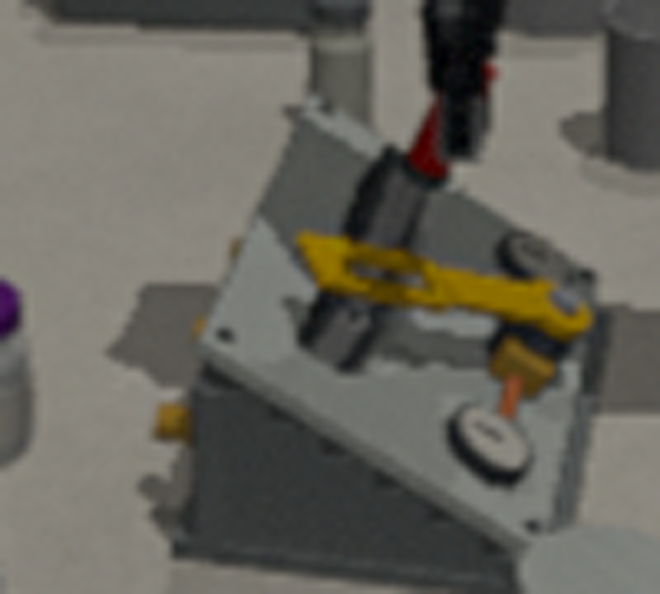

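```bash
python3 -m pendant '[{"x":0,"y":1.5,"z":4.5,"yaw":0},{"x":0,"y":2.5,"z":4.5,"yaw":0},{"x":0,"y":2.5,"z":4.5,"yaw":0},{"x":0,"y":2.5,"z":4.5,"yaw":0},{"x":0,"y":0,"z":0,"yaw":0}]' 1 80
python3 - <<'E'
from st import *
go((40,70,31))
snap('side','s8');snap('wrist','w8')
s=cv2.imread('pics/s8.png'); cv2.imwrite('pics/s8c.png',cv2.resize(s[140:230,210:310],None,fx=6.6,fy=6.6,interpolation=cv2.INTER_CUBIC))
E
```

```text
clock: 9.25
tool_pos: [0.5361, -0.0039, 0.2026]
tool_rot: [[0.13, 0.991, -0.031], [0.991, -0.129, 0.026], [0.021, -0.034, -0.999]]
contact_force: [-0.6, -0.3, -0.9]
width: 0.263
t 9.25 p [ 0.5361 -0.0039  0.2026] F [-0.5523 -0.2881 -0.8562] w 0.2628549401649493 j [ -7.9731   9.4038 -14.1716  68.372    1.2034  -0.5281]
yaw err deg (tool yaw needed) 0.10878808904288238 tilt [-0.0307  0.0255 -0.9992]
tip face [37.4558 71.1861 38.6442] -> tool shift [-1.3112  6.1995  5.1147]
```

View pics/s8c.png

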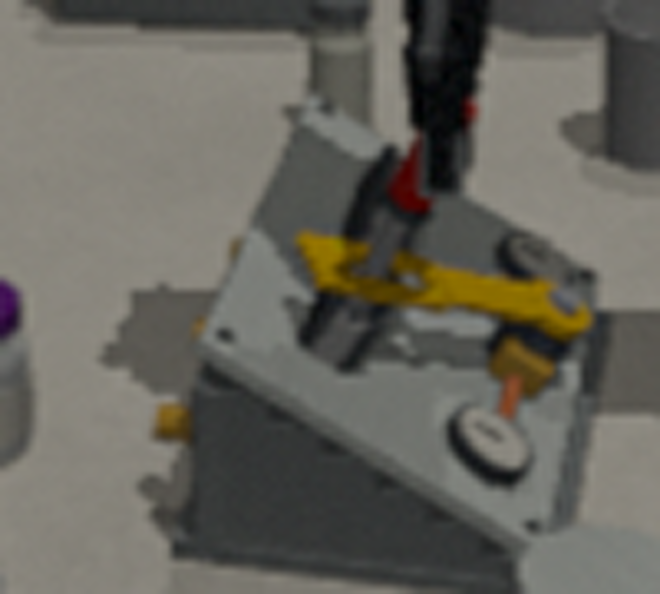

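View pics/w8.png

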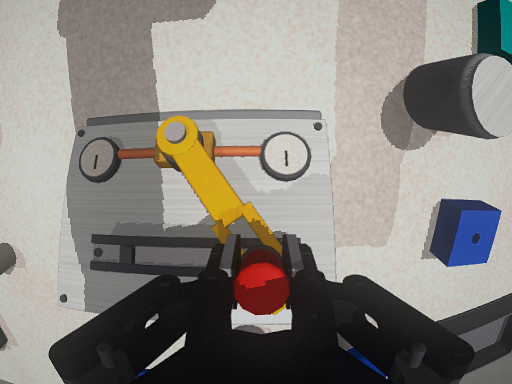

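The tip is inside the slot with no contact force. The wrist view shows the hole in the track at about (127,255).

```bash
python3 - <<'E'
from st import *
c=pickle.load(open('pics/w8.pkl','rb'))
s=c['frame'][:,:,::-1]; cv2.imwrite('pics/w8c.png',cv2.resize(s[225:285,80:220],None,fx=5.7,fy=5.7,interpolation=cv2.INTER_CUBIC))
for px in((119,254),(135,254),(178,132)): print(toface(c,px,28,True))
print(toface(c,(178,132),48,True))
for px in ((81,132),(319,126),(64,298)): print(toface(c,px,0,True))
E
```

```text
t 9.35 p [ 0.5362 -0.004   0.2033] F [ 0.1357  0.3422 -1.3789] w 0.2612871389875752 j [ -7.975    9.3619 -14.1366  68.4113   1.2035  -0.5295]
yaw err deg (tool yaw needed) 0.10916332268628358 tilt [-0.0301  0.0254 -0.9992]
[ 40.5847 -49.1304  28.    ]
[ 39.7922 -33.7673  28.    ]
[-69.9397  -2.2294  28.    ]
[-60.0417   3.6143  48.    ]
[ -91.5166 -129.3335    0.    ]
[-89.7768 132.6977   0.    ]
[  89.8236 -128.5973    0.    ]
```

View pics/w8c.png

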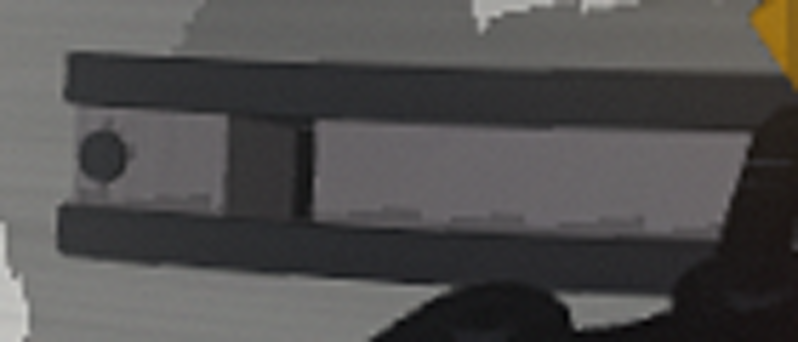

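```bash
python3 -m pendant '[{"x":-0.5,"y":3,"z":2,"yaw":0},{"x":-0.5,"y":3,"z":2,"yaw":0},{"x":0,"y":1,"z":1.5,"yaw":0},{"x":0,"y":0,"z":0.5,"yaw":0},{"x":0,"y":0,"z":0,"yaw":0}]' 1 80
python3 - <<'E'
from st import *
go((40,70,30))
E
```

```text
clock: 9.85
tool_pos: [0.5422, -0.0045, 0.1967]
tool_rot: [[0.129, 0.991, -0.032], [0.991, -0.129, 0.029], [0.024, -0.036, -0.999]]
contact_force: [-2.1, 0.5, -1.1]
width: 0.263
t 9.85 p [ 0.5422 -0.0045  0.1967] F [-2.06    0.5065 -1.088 ] w 0.262982987140143 j [ -8.0301  10.319  -13.8144  67.9292   1.3624  -0.6371]
yaw err deg (tool yaw needed) 0.15266020881392317 tilt [-0.0323  0.0286 -0.9991]
tip face [39.6843 71.6081 30.5063] -> tool shift [-1.6158  0.5306  0.2228]
```

```bash
python3 -m pendant '[{"x":0,"y":0,"z":0,"yaw":0},{"x":0,"y":-3,"z":1.5,"yaw":0},{"x":0,"y":-4,"z":2,"yaw":0},{"x":0,"y":-4,"z":2,"yaw":0},{"x":0,"y":0,"z":0,"yaw":0}]' 1 25
python3 - <<'E'
from st import *
snap('side','s9')
s=cv2.imread('pics/s9.png'); cv2.imwrite('pics/s9c.png',cv2.resize(s[140:230,210:310],None,fx=6.6,fy=6.6,interpolation=cv2.INTER_CUBIC))
cc=F.T@(R@np.array([0,0,1])); print('toolz face',cc); print('grasp face',F.T@(p+R@[0,0,-.011]-C)*1000)
E
```

```text
clock: 10.35
tool_pos: [0.5348, -0.0046, 0.1934]
tool_rot: [[0.13, 0.991, -0.022], [0.991, -0.13, 0.024], [0.021, -0.025, -0.999]]
contact_force: [0.3, 0.2, -1.7]
width: 0.263
t 10.35 p [ 0.5348 -0.0046  0.1934] F [ 0.326   0.1551 -1.7231] w 0.2626265894573262 j [ -8.063    9.299  -15.4485  66.674    1.2063  -0.62  ]
yaw err deg (tool yaw needed) 0.1218661137572881 tilt [-0.0216  0.0243 -0.9995]
toolz face [-0.5211  0.0213 -0.8533]
grasp face [ 42.6352  68.7018 112.5687]
```

View pics/s9c.png

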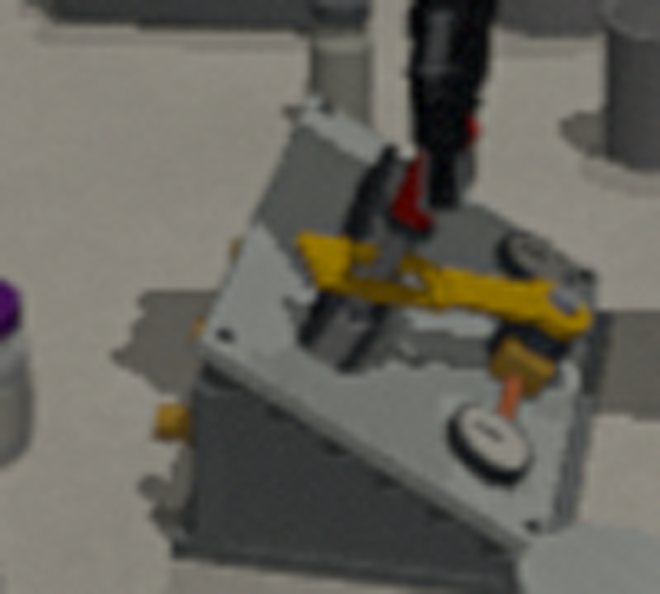

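```bash
python3 -m pendant '[{"x":0,"y":-3,"z":2,"yaw":0},{"x":0,"y":-4,"z":2,"yaw":0},{"x":0,"y":-3,"z":2,"yaw":0},{"x":0,"y":0,"z":0,"yaw":0},{"x":0,"y":0,"z":0,"yaw":0}]' 1 25
cat >> st.py <<'E'
cc=F.T@(R@np.array([0,0,1])); print('toolz face',cc,'grasp face',F.T@(p+R@[0,0,-.011]-C)*1000, 'Fface',F.T@np.array(o['contact_force']))
E
python3 - <<'E'
from st import *
snap('side','s10')
s=cv2.imread('pics/s10.png'); cv2.imwrite('pics/s10c.png',cv2.resize(s[140:230,210:310],None,fx=6.6,fy=6.6,interpolation=cv2.INTER_CUBIC))
E
```

```text
clock: 10.9
tool_pos: [0.5327, -0.0045, 0.1927]
tool_rot: [[0.13, 0.991, -0.002], [0.991, -0.13, 0.021], [0.021, -0.005, -1.0]]
contact_force: [2.8, -0.3, -0.4]
width: 0.26
t 10.9 p [ 0.5327 -0.0045  0.1927] F [ 2.7654 -0.28   -0.4128] w 0.2597543562573827 j [ -8.0891   8.3465 -16.6606  65.2639   1.2043  -0.6158]
yaw err deg (tool yaw needed) 0.11607832262207643 tilt [-0.0017  0.0215 -0.9998]
toolz face [-0.5038  0.0211 -0.8636] grasp face [ 40.2366  68.471  113.0812] Fface [ 2.1996  0.088  -1.7465]
```

View pics/s10c.png

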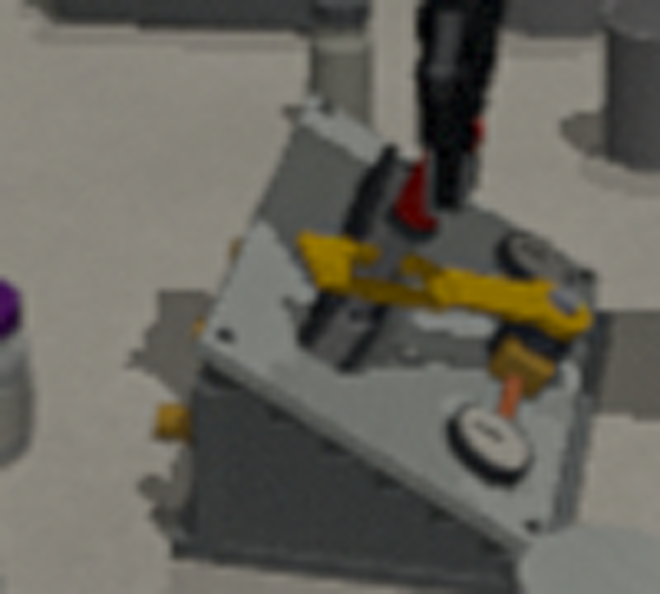

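```bash
python3 -m pendant '[{"x":0,"y":-3,"z":1.5,"yaw":0},{"x":0,"y":-4,"z":1.5,"yaw":0},{"x":0,"y":-4,"z":1.5,"yaw":0},{"x":0,"y":-3,"z":1,"yaw":0},{"x":0,"y":0,"z":0,"yaw":0}]' 1 20
python3 st.py
```

```text
clock: 11.45
tool_pos: [0.5253, -0.0065, 0.1906]
tool_rot: [[0.132, 0.991, 0.014], [0.991, -0.133, 0.011], [0.013, 0.013, -1.0]]
contact_force: [1.8, -2.6, -0.6]
width: 0.264
t 11.45 p [ 0.5253 -0.0065  0.1906] F [ 1.7898 -2.5779 -0.5786] w 0.26386415711960365 j [ -8.1837   7.0661 -18.4129  63.8042   0.7674  -0.5676]
yaw err deg (tool yaw needed) -0.011548060075119111 tilt [ 0.0143  0.0115 -0.9998]
toolz face [-0.489   0.0133 -0.8722] grasp face [ 32.9558  65.5976 114.8944] Fface [ 1.5422 -2.3188 -1.5585]
```

```bash

python3 - <<'E'
from st import *
snap('side','s11'); snap('wrist','w11')
s=cv2.imread('pics/s11.png'); cv2.imwrite('pics/s11c.png',cv2.resize(s[140:215,230:310],None,fx=8,fy=8,interpolation=cv2.INTER_CUBIC))
E
```

```text
t 11.45 p [ 0.5253 -0.0065  0.1906] F [ 1.7898 -2.5779 -0.5786] w 0.26386415711960365 j [ -8.1837   7.0661 -18.4129  63.8042   0.7674  -0.5676]
yaw err deg (tool yaw needed) -0.011548060075119111 tilt [ 0.0143  0.0115 -0.9998]
toolz face [-0.489   0.0133 -0.8722] grasp face [ 32.9558  65.5976 114.8944] Fface [ 1.5422 -2.3188 -1.5585]
```

View pics/s11c.png

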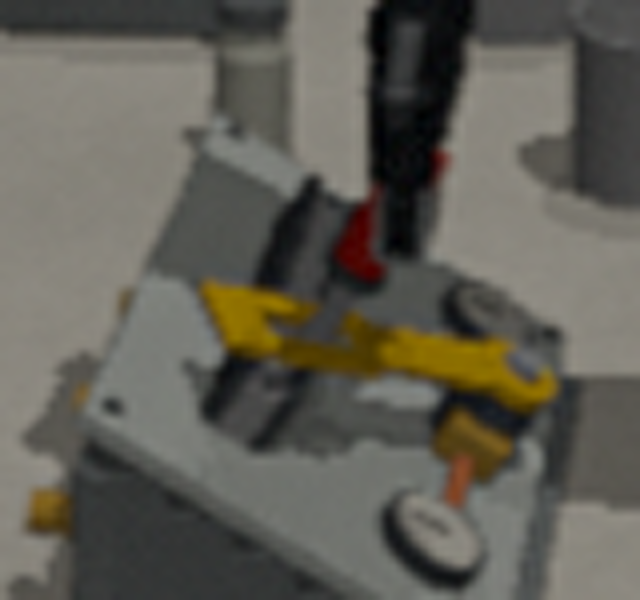

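View pics/w11.png

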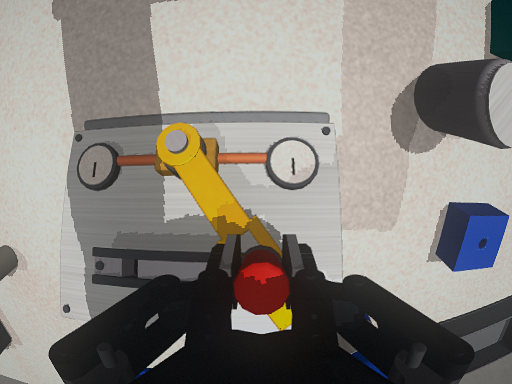

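```bash

python3 - <<'E'
from st import *
c=pickle.load(open('pics/s11.pkl','rb'))
tipmeas(c,(357,270),8,(230,140))
tipmeas(c,(322,325),8,(230,140))
E
```

```text
t 11.55 p [ 0.5252 -0.0064  0.1905] F [ 2.9096 -2.8239  1.5524] w 0.26169503103296016 j [ -8.1775   7.0851 -18.4062  63.8366   0.7837  -0.5679]
yaw err deg (tool yaw needed) -0.005404992326261059 tilt [ 0.0136  0.0119 -0.9998]
toolz face [-0.4896  0.0136 -0.8718] grasp face [ 32.7568  65.7335 114.8693] Fface [ 3.5971 -2.4146 -0.2843]
tip world [ 0.5428 -0.0085  0.1694] face [32.2265 66.167  78.1208] g [ 0.     17.5329 32.3036] intool tilt 28.49102670681419 len 36.75497755280874 axis in face [ 0.0144 -0.0118  0.9998]
tip world [ 0.5563 -0.0099  0.1422] face [30.337  66.5344 47.8167] g [-0.     30.725  59.6535] intool tilt 27.25108305600594 len 67.10112464588713 axis in face [ 0.0361 -0.0119  0.9993]
```

```bash
python3 -m pendant '[{"x":0,"y":0,"z":0,"yaw":0},{"x":1,"y":3,"z":-2,"yaw":0},{"x":0,"y":3,"z":-2,"yaw":0},{"x":0,"y":2,"z":2,"yaw":0},{"x":0,"y":1,"z":2,"yaw":0}]' 1 80
python3 st.py
```

```text
clock: 12.05
tool_pos: [0.5282, -0.0062, 0.1911]
tool_rot: [[0.133, 0.991, -0.001], [0.991, -0.133, 0.012], [0.012, -0.003, -1.0]]
contact_force: [-6.2, -3.1, 18.9]
width: 0.264
t 12.05 p [ 0.5282 -0.0062  0.1911] F [-6.1593 -3.0845 18.8897] w 0.26369735892663715 j [ -8.0505   7.926  -17.3471  64.8864   0.6839  -0.4347]
yaw err deg (tool yaw needed) -0.02276725228337682 tilt [-0.0011  0.0122 -0.9999]
toolz face [-0.5023  0.012  -0.8646] grasp face [ 35.7975  66.3881 113.8396] Fface [ 4.5106 -3.8715 19.2078]
```

```bash
python3 -m pendant '[{"x":0,"y":1,"z":-3,"yaw":0},{"x":0.5,"y":4,"z":-2,"yaw":0},{"x":0.5,"y":2,"z":-1,"yaw":0},{"x":0,"y":0,"z":0,"yaw":0},{"x":0,"y":0,"z":0,"yaw":0}]' 1 80
python3 st.py
```

```text
clock: 12.55
tool_pos: [0.5331, -0.0035, 0.1952]
tool_rot: [[0.131, 0.991, -0.009], [0.991, -0.13, 0.018], [0.017, -0.011, -1.0]]
contact_force: [0.1, -0.4, 0.8]
width: 0.266
t 12.55 p [ 0.5331 -0.0035  0.1952] F [ 0.1033 -0.4095  0.7981] w 0.26615872131852564 j [ -7.845    8.5391 -16.1045  65.985    0.9667  -0.3469]
yaw err deg (tool yaw needed) 0.08621326732141729 tilt [-0.0086  0.0182 -0.9998]
toolz face [-0.5093  0.0169 -0.8604] grasp face [ 41.892   69.5906 115.112 ] Fface [ 0.5346 -0.3923  0.6129]
```

```bash
python3 -m pendant '[{"x":0,"y":1.5,"z":1.5,"yaw":0},{"x":0,"y":1,"z":1.5,"yaw":0},{"x":0,"y":1,"z":1.5,"yaw":0},{"x":0,"y":0,"z":0,"yaw":0},{"x":0,"y":0,"z":0,"yaw":0}]' 1 80
python3 st.py
```

```text
clock: 13.05
tool_pos: [0.5365, -0.0037, 0.1908]
tool_rot: [[0.131, 0.991, -0.009], [0.991, -0.13, 0.019], [0.017, -0.012, -1.0]]
contact_force: [-1.4, -0.4, 0.4]
width: 0.264
t 13.05 p [ 0.5365 -0.0037  0.1908] F [-1.3562 -0.4337  0.3594] w 0.26352899850521744 j [ -7.8331   9.1033 -16.0059  65.5737   0.9976  -0.3386]
yaw err deg (tool yaw needed) 0.08860173136283364 tilt [-0.0094  0.0189 -0.9998]
toolz face [-0.5101  0.0175 -0.8599] grasp face [ 42.5932  69.8337 109.5303] Fface [-0.9349 -0.6092  0.9547]
```

```bash
python3 -m pendant '[{"x":-8,"y":0,"z":-0.5,"yaw":0},{"x":-10,"y":0,"z":-0.3,"yaw":0},{"x":-10,"y":0,"z":-0.2,"yaw":0},{"x":-10,"y":0,"z":-0.2,"yaw":0},{"x":-4,"y":0,"z":0,"yaw":0}]' 1 100
python3 -c "
from st import *
snap('wrist','w12')"
```

```text
clock: 13.55
tool_pos: [0.531, -0.0443, 0.1908]
tool_rot: [[0.127, 0.992, -0.008], [0.991, -0.127, 0.03], [0.029, -0.012, -1.0]]
contact_force: [0.2, 4.8, 0.9]
width: 0.256
t 13.55 p [ 0.531  -0.0443  0.1908] F [0.1768 4.8384 0.9292] w 0.25610517953981793 j [-12.5775   8.785  -16.387   65.6416   1.6065  -5.3104]
yaw err deg (tool yaw needed) 0.3067715470881513 tilt [-0.0077  0.0305 -0.9995]
toolz face [-0.5099  0.0292 -0.8597] grasp face [ 42.5449  28.7996 109.6241] Fface [0.0625 4.8193 1.0368]
```

View pics/w12.png

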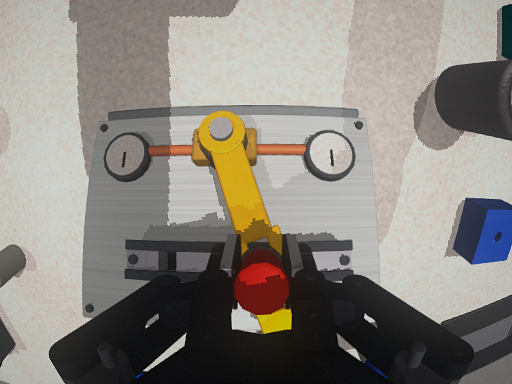

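```bash
python3 -m pendant '[{"x":-10,"y":0,"z":-0.3,"yaw":0},{"x":-10,"y":0,"z":-0.3,"yaw":0},{"x":-10,"y":0,"z":-0.3,"yaw":0},{"x":-10,"y":0,"z":-0.3,"yaw":0},{"x":-10,"y":0,"z":0,"yaw":0.2}]' 1 100
python3 -c "
from st import *
snap('side','s13')
s=cv2.imread('pics/s13.png'); cv2.imwrite('pics/s13c.png',cv2.resize(s[140:215,230:310],None,fx=8,fy=8,interpolation=cv2.INTER_CUBIC))"
```

```text
clock: 14.1
tool_pos: [0.5241, -0.0933, 0.1905]
tool_rot: [[0.128, 0.992, -0.007], [0.991, -0.128, 0.04], [0.039, -0.012, -0.999]]
contact_force: [0.3, 8.9, 4.4]
width: 0.26
t 14.1 p [ 0.5241 -0.0933  0.1905] F [0.3199 8.879  4.3582] w 0.25993679232028943 j [-18.1592   8.9116 -16.2857  65.9122   2.0515 -10.8391]
yaw err deg (tool yaw needed) 0.24130097095316672 tilt [-0.0072  0.04   -0.9992]
toolz face [-0.5104  0.0387 -0.8591] grasp face [ 42.042  -20.8752 109.5849] Fface [1.4374 8.8433 4.2025]
```

View pics/s13c.png

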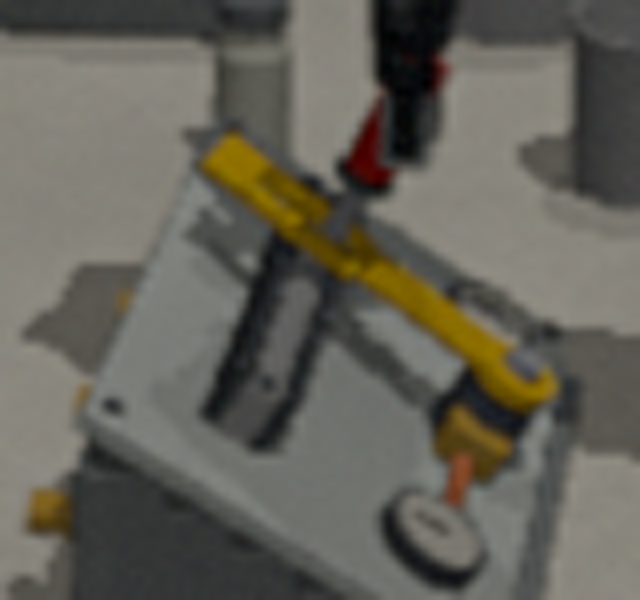

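```bash
python3 -m pendant '[{"x":-7,"y":0,"z":-0.3,"yaw":0},{"x":-7,"y":0,"z":-0.3,"yaw":0},{"x":-6,"y":0,"z":-0.2,"yaw":0},{"x":-3,"y":0,"z":0,"yaw":0},{"x":0,"y":0,"z":0,"yaw":0}]' 1 100
python3 st.py
```

```text
clock: 14.65
tool_pos: [0.5213, -0.1158, 0.1904]
tool_rot: [[0.128, 0.992, -0.005], [0.991, -0.127, 0.05], [0.049, -0.011, -0.999]]
contact_force: [0.9, 4.2, 0.0]
width: 0.26
t 14.65 p [ 0.5213 -0.1158  0.1904] F [0.8719 4.2193 0.0276] w 0.2598076514852382 j [-20.8327   9.1613 -16.0215  66.0848   2.5636 -13.5261]
yaw err deg (tool yaw needed) 0.2445211319450938 tilt [-0.0047  0.0497 -0.9988]
toolz face [-0.5091  0.0486 -0.8593] grasp face [ 42.158  -43.611  109.3546] Fface [ 0.2793  4.2975 -0.1294]
```

```bash
python3 -m pendant '[{"x":-2,"y":0.5,"z":1,"yaw":0},{"x":-1,"y":1,"z":1.5,"yaw":0},{"x":0,"y":1,"z":1.7,"yaw":0},{"x":0,"y":1,"z":1.7,"yaw":0},{"x":0,"y":1,"z":1.7,"yaw":0}]' 1 100
python3 st.py
```

```text
clock: 15.15
tool_pos: [0.5259, -0.1197, 0.183]
tool_rot: [[0.128, 0.992, -0.004], [0.991, -0.128, 0.049], [0.048, -0.01, -0.999]]
contact_force: [1.2, 4.3, 1.5]
width: 0.255
t 15.15 p [ 0.5259 -0.1197  0.183 ] F [1.171  4.3155 1.4843] w 0.25505161857761127 j [-21.0442   9.9714 -15.9924  65.2363   2.556  -13.7184]
yaw err deg (tool yaw needed) 0.2288196975594668 tilt [-0.0035  0.0491 -0.9988]
toolz face [-0.508   0.0482 -0.86  ] grasp face [ 42.8249 -46.8618 100.4124] Fface [1.2534 4.4324 0.9903]
```

The tip has dropped into the hole: about 9 mm down with no resistance. Continue pushing.

```bash
python3 -m pendant '[{"x":0,"y":1,"z":2,"yaw":0},{"x":0,"y":1,"z":2,"yaw":0},{"x":0,"y":1,"z":2,"yaw":0},{"x":0,"y":1,"z":2,"yaw":0},{"x":0,"y":0,"z":0,"yaw":0}]' 1 100
python3 st.py
```

```text
clock: 15.65
tool_pos: [0.5308, -0.1202, 0.174]
tool_rot: [[0.128, 0.992, -0.003], [0.991, -0.128, 0.048], [0.047, -0.009, -0.999]]
contact_force: [2.2, 3.8, 0.7]
width: 0.258
t 15.65 p [ 0.5308 -0.1202  0.174 ] F [2.1709 3.7542 0.6722] w 0.25806792037635284 j [-20.8797  10.8191 -16.1044  64.2075   2.5035 -13.5553]
yaw err deg (tool yaw needed) 0.23369793877380327 tilt [-0.0029  0.0478 -0.9989]
toolz face [-0.5074  0.047  -0.8605] grasp face [ 42.6346 -46.7092  90.1983] Fface [ 1.7699  4.0082 -0.2457]
```

```bash
python3 -m pendant '[{"x":0,"y":0.5,"z":2,"yaw":0},{"x":0,"y":0.8,"z":2,"yaw":0},{"x":0,"y":0.5,"z":2,"yaw":0},{"x":0,"y":0.5,"z":1,"yaw":0},{"x":0,"y":0,"z":0,"yaw":0}]' 1 100
python3 -c "
from st import *
snap('side','s14');snap('wrist','w14')
s=cv2.imread('pics/s14.png'); cv2.imwrite('pics/s14c.png',cv2.resize(s[140:215,230:310],None,fx=8,fy=8,interpolation=cv2.INTER_CUBIC))"
```

```text
clock: 16.15
tool_pos: [0.5329, -0.1204, 0.1703]
tool_rot: [[0.128, 0.992, -0.003], [0.991, -0.128, 0.047], [0.046, -0.009, -0.999]]
contact_force: [2.4, 4.1, -1.1]
width: 0.255
t 16.15 p [ 0.5329 -0.1204  0.1703] F [ 2.3809  4.1357 -1.0562] w 0.2552267282546145 j [-20.7896  11.1784 -16.1459  63.7786   2.4431 -13.4365]
yaw err deg (tool yaw needed) 0.20670377995334463 tilt [-0.0028  0.0467 -0.9989]
toolz face [-0.5072  0.0459 -0.8606] grasp face [ 42.5187 -46.6117  85.913 ] Fface [ 1.0423  4.4141 -1.8214]
```

View pics/s14c.png

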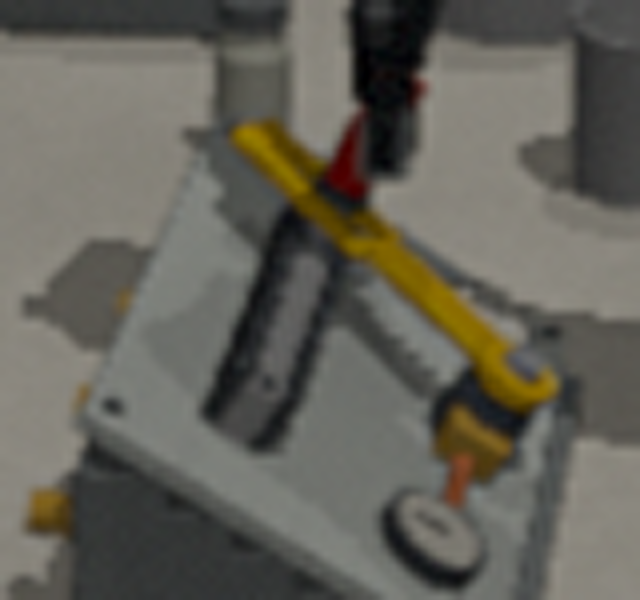

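```bash
python3 -m pendant '[{"x":0,"y":1,"z":2.5,"yaw":0},{"x":0,"y":1,"z":2.5,"yaw":0},{"x":0,"y":1,"z":2.5,"yaw":0},{"x":0,"y":0,"z":0,"yaw":0},{"x":0,"y":0,"z":0,"yaw":0}]' 1 100
python3 st.py
```

```text
clock: 16.75
tool_pos: [0.5331, -0.1202, 0.1705]
tool_rot: [[0.129, 0.992, -0.006], [0.991, -0.129, 0.045], [0.044, -0.012, -0.999]]
contact_force: [1.3, 4.6, 1.1]
width: 0.256
t 16.75 p [ 0.5331 -0.1202  0.1705] F [1.2647 4.5876 1.0876] w 0.256397376031371 j [-20.69    11.3012 -15.9598  64.0067   2.3005 -13.3088]
yaw err deg (tool yaw needed) 0.1727556394470253 tilt [-0.0065  0.0454 -0.9989]
toolz face [-0.5102  0.0441 -0.8589] grasp face [ 42.8485 -46.3947  86.0161] Fface [1.1043 4.7145 0.6182]
```

```bash
python3 -m pendant '[{"x":0,"y":1.5,"z":3,"yaw":0},{"x":0,"y":1.5,"z":3,"yaw":0},{"x":0,"y":1.5,"z":3,"yaw":0},{"x":0,"y":1.5,"z":3,"yaw":0},{"x":0,"y":1.5,"z":3,"yaw":0}]' 1 100
python3 -c "
from st import *
snap('side','s15');snap('wrist','w15')
s=cv2.imread('pics/s15.png'); cv2.imwrite('pics/s15c.png',cv2.resize(s[145:195,250:305],None,fx=11,fy=11,interpolation=cv2.INTER_CUBIC))"
```

```text
clock: 17.25
tool_pos: [0.5337, -0.1202, 0.1699]
tool_rot: [[0.131, 0.991, -0.018], [0.991, -0.13, 0.043], [0.04, -0.024, -0.999]]
contact_force: [-9.0, 5.8, 23.1]
width: 0.259
t 17.25 p [ 0.5337 -0.1202  0.1699] F [-9.0412  5.7939 23.1232] w 0.2587028744387365 j [-20.4822  11.7855 -15.4454  64.6074   1.9496 -13.0287]
yaw err deg (tool yaw needed) 0.08279669210622471 tilt [-0.0181  0.0431 -0.9989]
toolz face [-0.5199  0.0403 -0.8532] grasp face [ 43.1298 -46.2504  85.096 ] Fface [ 3.1372  4.5481 24.8891]
```

View pics/s15c.png

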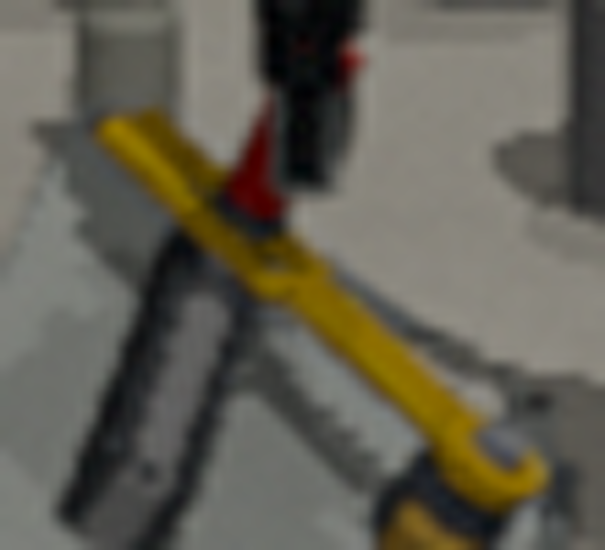

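View pics/w15.png

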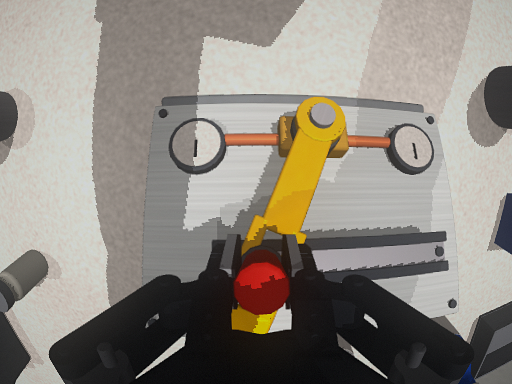

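Seated: the pin stops dead against 25 N along the normal, at a grasp height that puts the tip at about 3 mm. Relax, then open.

```bash
python3 -m pendant '[{"x":0,"y":0,"z":0,"yaw":0},{"x":0,"y":0,"z":0,"yaw":0},{"x":0,"y":0,"z":0,"yaw":0},{"x":0,"y":0,"z":0,"yaw":0},{"x":0,"y":0,"z":0,"yaw":0}]' 1 40
python3 -m pendant '[{"x":0,"y":0,"z":0,"yaw":0},{"x":0,"y":0,"z":0,"yaw":0},{"x":0,"y":0,"z":0,"yaw":0},{"x":0,"y":0,"z":0,"yaw":0},{"x":0,"y":0,"z":0,"yaw":0}]' 0.5 20
python3 -c "
from st import *
snap('side','s16');snap('wrist','w16')
s=cv2.imread('pics/s16.png'); cv2.imwrite('pics/s16c.png',cv2.resize(s[145:195,250:305],None,fx=11,fy=11,interpolation=cv2.INTER_CUBIC))"
```

```text
clock: 17.85
tool_pos: [0.5336, -0.12, 0.1708]
tool_rot: [[0.13, 0.991, -0.018], [0.991, -0.13, 0.043], [0.041, -0.024, -0.999]]
contact_force: [-1.2, 5.4, 5.9]
width: 0.255
clock: 18.35
tool_pos: [0.5308, -0.123, 0.1669]
tool_rot: [[0.133, 0.991, -0.027], [0.991, -0.132, 0.037], [0.033, -0.031, -0.999]]
contact_force: [-1.2, 1.4, 1.6]
width: 0.497
t 18.35 p [ 0.5308 -0.123   0.1669] F [-1.1512  1.3665  1.5616] w 0.4967541419565029 j [-20.5937  11.9732 -15.5984  64.6066   1.426  -12.9898]
yaw err deg (tool yaw needed) -0.06562704289404883 tilt [-0.0268  0.0367 -0.999 ]
toolz face [-0.5267  0.0328 -0.8494] grasp face [ 39.6075 -49.345   83.6748] Fface [-0.3638  1.2023  2.0132]
```

View pics/s16c.png

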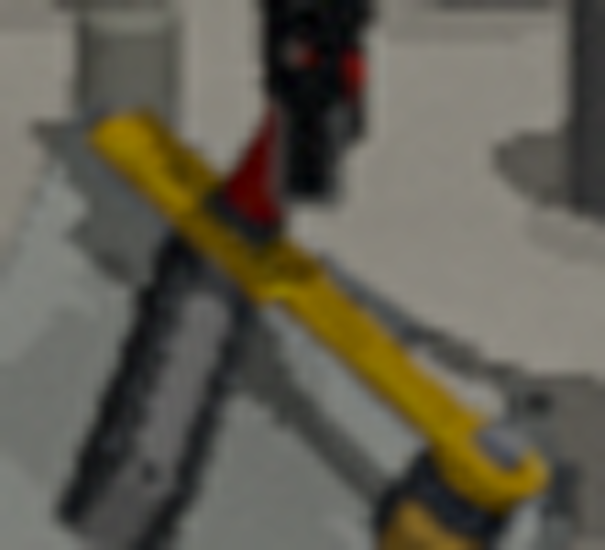

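View pics/w16.png

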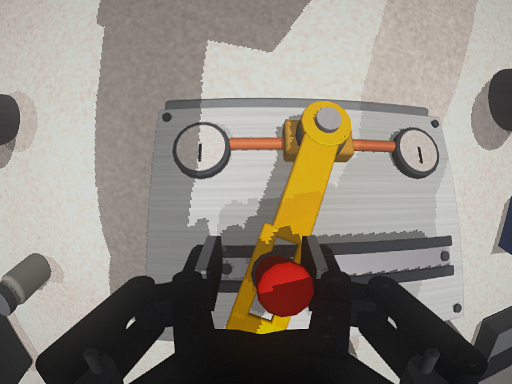

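```bash
python3 -m pendant '[{"x":0,"y":0,"z":0,"yaw":0},{"x":1.5,"y":0,"z":0,"yaw":0},{"x":1.5,"y":0,"z":0,"yaw":0},{"x":0,"y":0,"z":0,"yaw":0},{"x":0,"y":0,"z":0,"yaw":0}]' 0 20
python3 -c "
from st import *
snap('wrist','w17')"
```

```text
clock: 18.95
tool_pos: [0.5316, -0.1207, 0.1672]
tool_rot: [[0.133, 0.991, -0.026], [0.991, -0.132, 0.034], [0.03, -0.03, -0.999]]
contact_force: [0.1, 0.3, -0.4]
width: 1.003
t 18.95 p [ 0.5316 -0.1207  0.1672] F [ 0.0929  0.2688 -0.431 ] w 1.0026685602817986 j [-20.2755  11.926  -15.6122  64.5454   1.3226 -12.6557]
yaw err deg (tool yaw needed) -0.07558712418484749 tilt [-0.0261  0.0342 -0.9991]
toolz face [-0.5259  0.0305 -0.85  ] grasp face [ 40.1703 -46.8753  83.7157] Fface [-0.1665  0.2787 -0.4015]
```

View pics/w17.png

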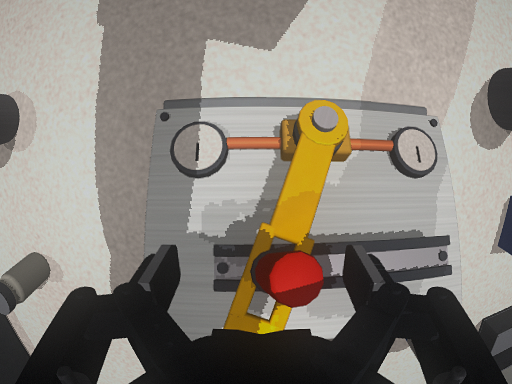

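Clear of the pin on all sides. Retreat straight up and check.

```bash
python3 -m pendant '[{"x":0,"y":0,"z":-8,"yaw":0},{"x":0,"y":0,"z":-20,"yaw":0},{"x":0,"y":0,"z":-30,"yaw":0},{"x":0,"y":-15,"z":-30,"yaw":0},{"x":0,"y":-25,"z":-10,"yaw":0}]' 0 20
python3 -c "
from st import *
snap('wrist','w18');snap('side','s18');snap('top','t18')
s=cv2.imread('pics/s18.png'); cv2.imwrite('pics/s18c.png',cv2.resize(s[145:205,240:305],None,fx=10,fy=10,interpolation=cv2.INTER_CUBIC)[:600])"
```

```text
clock: 19.5
tool_pos: [0.4946, -0.119, 0.2693]
tool_rot: [[0.133, 0.991, -0.029], [0.991, -0.132, 0.035], [0.031, -0.034, -0.999]]
contact_force: [-0.5, 0.3, 0.4]
width: 1.003
t 19.5 p [ 0.4946 -0.119   0.2693] F [-0.5401  0.2911  0.4139] w 1.0030174093308455 j [-21.513    4.6427 -11.4273  76.229    1.2568 -13.9263]
yaw err deg (tool yaw needed) -0.04684010268242224 tilt [-0.0293  0.0351 -0.999 ]
toolz face [-0.5286  0.0309 -0.8483] grasp face [ 59.2864 -50.0812 190.5424] Fface [-0.29    0.2172  0.6454]
```

View pics/w18.png

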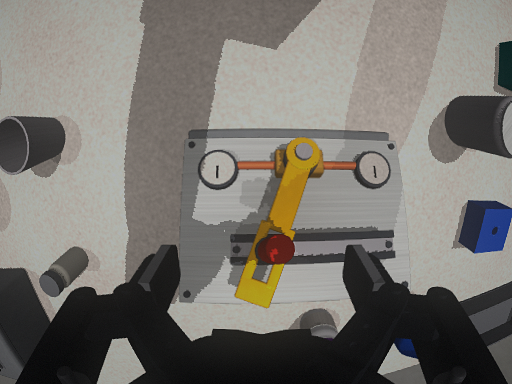

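View pics/s18c.png

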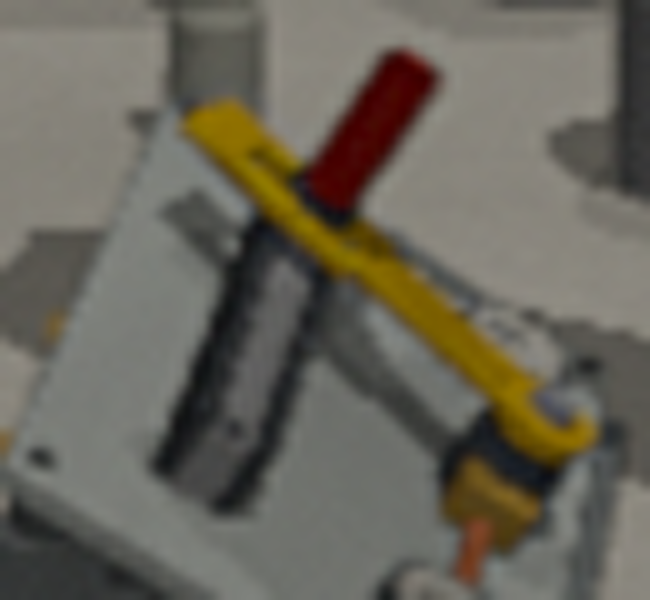

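The side crop shows the collar flush on the lever and the pin upright to the face. One numeric check on the cap height (home = 111 mm above the face).

```bash
python3 - <<'E'
from st import *
c=pickle.load(open('pics/s18.pkl','rb')); w_=pickle.load(open('pics/w18.pkl','rb'))
f=w_['frame'].astype(int); m=((f[...,0]>70)&(f[...,1]<50)&(f[...,2]<50)).astype(np.uint8)
v,u=np.nonzero(m[200:290,230:320]); print('mask',u.min()+230,u.max()+230,v.min()+200,v.max()+200)
for px in((276,249),):
  a=ray(c,*((np.array([413,65.])+.5)/10-.5+[240,145])); b=ray(w_,*px,True)
  X_,e=two(*a,*b); print(F.T@(X_-C)*1000,e*1000)
  print(toface(w_,px,111,True), toface(c,(np.array([413,65.])+.5)/10-.5+[240,145],111))
# collar bottom centre with side view
print(toface(c,(np.array([328,208.])+.5)/10-.5+[240,145],48))
E
python3 -m pendant '[{"x":0,"y":-10,"z":-20,"yaw":0},{"x":0,"y":-10,"z":-20,"yaw":0},{"x":0,"y":0,"z":0,"yaw":0},{"x":0,"y":0,"z":0,"yaw":0},{"x":0,"y":0,"z":0,"yaw":0}]' 0 20
python3 -c "
from st import *
snap('side','s19');snap('wrist','w19')
s=cv2.imread('pics/s19.png'); cv2.imwrite('pics/s19c.png',cv2.resize(s[145:205,240:305],None,fx=10,fy=10,interpolation=cv2.INTER_CUBIC)[:600])"
```

```text
t 19.65 p [ 0.4926 -0.1182  0.2672] F [ 0.7546  0.706  -0.3738] w 1.000847572323076 j [-21.5194   4.5853 -11.7421  76.1394   1.261  -13.8943]
yaw err deg (tool yaw needed) -0.09048628019529793 tilt [-0.032   0.0363 -0.9988]
toolz face [-0.531   0.0317 -0.8468] grasp face [ 56.4204 -49.5905 189.839 ] Fface [ 0.38    0.7995 -0.6511]
mask 259 294 234 263
[ 44.5363 -35.6286 110.6074] 1.5257749220162686
[ 45.3199 -35.741  111.    ] [ 43.8779 -34.8175 111.    ]
[ 38.8286 -32.6471  48.    ]
clock: 20.15
tool_pos: [0.475, -0.117, 0.3043]
tool_rot: [[0.134, 0.99, -0.035], [0.99, -0.133, 0.038], [0.033, -0.04, -0.999]]
contact_force: [0.4, 0.7, -0.1]
width: 1.0
t 20.15 p [ 0.475  -0.117   0.3043] F [ 0.4023  0.7495 -0.1414] w 1.0002333443888294 j [-22.1582   2.0902  -9.9775  80.6386   1.2637 -14.5259]
yaw err deg (tool yaw needed) -0.10548100509138078 tilt [-0.0354  0.0382 -0.9986]
toolz face [-0.5341  0.0332 -0.8448] grasp face [ 59.7287 -50.7933 230.6943] Fface [ 0.1889  0.7961 -0.2723]
```

View pics/s19c.png

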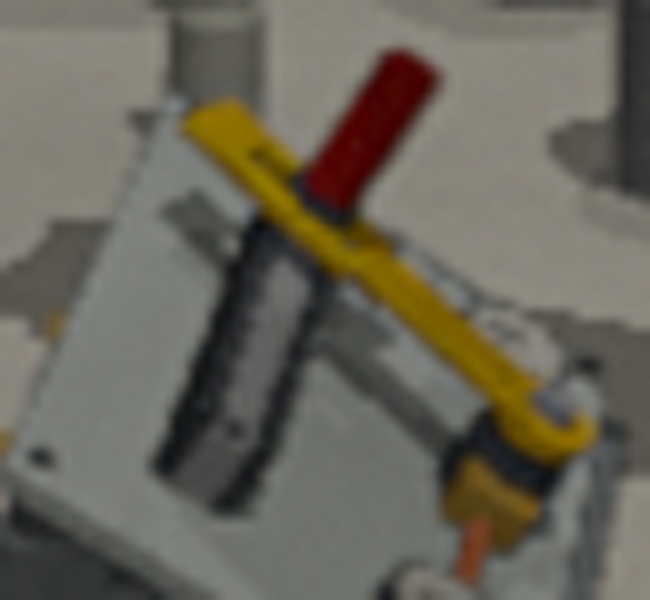

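View pics/w19.png

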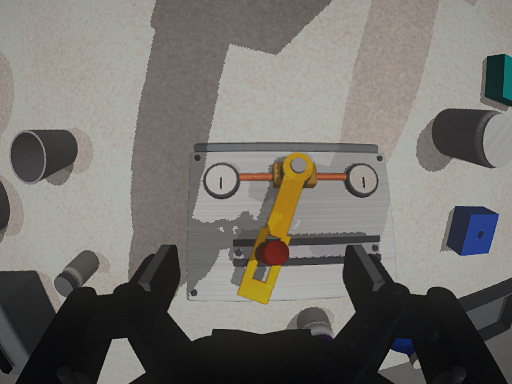

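Cap height is 110.6 mm against 111 mm for fully home. The lever and pin did not move between the two views, the gripper is clear and the contact force is about 0. Handing in.

```bash
python3 -c "
from workcell import *
print(job_done())"
```

```text
the job is handed in; nothing more can be done
None
```

The lever is pinned in the lock hole, the gripper has let go and backed clear, and the job was handed in at about 20 s on the robot's clock.

- **What I did:** I lifted the red pin from the blue stand and pivoted it about 30° in the grip against the stand's hole rim. I put it through the lever slot into the groove, swung the lever across, and felt the pin drop into the hole at about y = -43 mm of the face. I then pushed it down until it stopped at about 25 N along the normal and released it.
- **Last checks:** Two views put the cap at 110.6 mm above the face, against 111 mm when fully home. The collar looks flush on the lever. Lever and pin were unmoved between the last two views, about 0.6 s apart, with contact force near zero.
- **What disagreed:**
  - While I was correcting the tilt, the tip slipped onto the lower groove wall once and met about 19 N there. I lifted it and put it back in the groove.
  - The tool ended tilted 2–3° from vertical.
  - After release, the cap sits 5–7 mm towards +y of where the pin went in. I put this down to the clearance in the hole and slot, with the spring taking it up.
- **Other items:** The arm moved nothing else that I could see, but I did not re-measure the bystanders.

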